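# Twist the top cup off a nested stack and lay it in the labelling cradle

## Task

Free the orange cup from the grey one it is nested in: it is caught inside, so turn it anticlockwise (seen from above) while pulling up lightly until it comes, without forcing it. Stand it upright on the white mat and let go of it, then take it again at a slant and lay it gently on its side in the blue V-cradle, its foot towards the tall end plate, and let go. Leave the tape roll, the timer and the bottle where they are.

Things in the scene. Friction and masses are not known exactly. Their poses are not given: they have to be found in the camera images.
- cup_centre (a point): Centre of the orange open plastic cup, 47.5 mm above its underside, on its axis; z points from foot to mouth. 95 mm tall, 0.1 to 0.21 kg, centre of mass 53 mm above the underside. From 35 to 95 mm above the underside a straight round band, 60 mm diameter, to grip; below that a foot of 37 mm diameter. At the start the foot is nested 35 mm deep in the grey cup, the band's shoulder on the grey rim.
- cup_lugs (a point): Two small lugs on opposite sides of the orange cup's foot (along the cup's own x and -x), reaching 24 mm from the axis, 8 to 13 mm above the underside; this point is on the axis between them. At the start they are hidden, caught under a lip inside the grey cup: the cup lifts only 2 to 3 mm, then is held firmly. It turns freely as long as it is not pulled hard.
- cup_foot (a point): Centre of the orange cup's underside.
- cup_mouth (a point): Centre of the orange cup's mouth, 95 mm from the underside.
- cup: The orange cup; origin at the centre of its underside, z towards the mouth.
- stack: Fixed grey holder block (96 mm square, 30 mm high) with the grey lower cup clamped upright in it; origin at the centre of the block's underside on the worktop, z up. The grey cup's rim is 100 mm above the origin, outside diameter 60 mm, wall 3.5 mm. It neither moves nor turns.
- stack_rim (a point): Centre of the grey cup's mouth. The lip inside it has two opposite gaps that cannot be seen. Somewhere after 0.25 to 1.55 rad of anticlockwise turn (seen from above) of the orange cup its lugs stand under the gaps, over about 0.25 rad in all, and it lifts right out. How far differs each time and shows in no pose: turn by small steps and pull up lightly (about 10 N).
- mat: White flat mat, 120 mm square, 3 mm thick, fixed; origin at the centre of its underside.
- cradle: Fixed labelling cradle on a pale aluminium base 142 mm long (x) and 52 mm wide (y), 8 mm thick; origin at the centre of its underside. Its x axis points along the V towards the tall blue end plate (70 mm high, inner face at x = 64 mm). Two blue V-supports (8 mm thick, at x = -26 mm and x = 14 mm, faces sloping 40 degrees, at most 31 mm from the centre plane, tops below 38 mm) carry the cup's 60 mm band.
- cradle_axis (a point): The point in the middle of the V, 52 mm above the cradle's underside and 6 mm from its centre towards the open end, where the axis of the lying cup runs; the middle of the cup's 60 mm band (65 mm from its underside) belongs here. x points to the end plate, as for the cradle.
- tape: Roll of pale yellow tape, about 96 mm across, 25 mm high, lying flat; origin at the centre of its underside. A bystander.
- timer: Small pale bench timer, 55 x 66 x 20 mm; origin at the centre of its underside. A bystander.
- bottle: White plastic bottle with a red cap, 59 mm diameter, 126 mm tall; origin at the centre of its underside. A bystander.
Mind the look-alikes: they are no part of the job. Leave any black or purple look-alike of the cup alone.

How it is judged:
By the outcome, as a careful person would: the job done as asked, in the order asked, and still so for the second after the job is handed in, with the robot touching nothing.
It also fails if it takes over 67 s, if anything falls off the work surface, if the arm or the gripper's body presses on something with over 40 N, if the wrist force passes 120 N, or if a joint passes its speed limit or range.

## Robot

A 6-joint arm with a two-finger parallel gripper is mounted at the origin on a cart in front of the work surface, level with it; the furniture and walls round the work are solid. World frame = base frame: x ahead of the robot, y to its left, z up, the work surface at z = 0. Lengths are in m, angles in rad, forces in N, time in s.
With the tool pointing down it reaches from about 0.4 to 0.825 m from the base axis. Payload 7 kg.
Tool frame: the origin (TCP) lies at the centre of the arm's flange, where the gripper is bolted on; the fingertips stand 178 mm ahead of it and the grasp point (between the pads) lies arm.tcp_to_grasp ahead of it (arm.tcp_to_grasp is the distance from the TCP to the grasp point, in m); z points along the fingers, y is the direction in which the jaws open and shut (so a half turn about z gives the same grasp; the last joint's range is limited). The gripper opens to 88 mm and grips with 3 to 60 N. Pads are 19 mm wide; open, the fingers measure 130 mm over their backs; the gripper's body (78 mm by 193 mm) begins 47 mm behind the grasp point.
Start: joints at [1.414, 0.359, 0.012, 0, -1.224, -0.288], TCP at [0.29, 0.609, 0.405] pointing down, gripper open.
Joint ranges: [-3.07, 3.07], [-1.43, 2.12], [-1.02, 1.25], [-3.03, 1.67], [-3.05, -0], [-3.03, 3.03]. Speed limits (rad/s): [2.39, 2.39, 3.01, 3.14, 3.14, 3.14].

## Interface

Orientations are given as [roll, pitch, yaw] about the fixed x, y, z axes, in that order (R = Rz(yaw) Ry(pitch) Rx(roll)).
In Python, from station import arm gives the robot as it stands.
- The arm moves only by the tool move_arm, never from a script. Its argument "deltas" is a list of rows, each a list of 6 numbers: the shift along the world's x, y, z in mm, then the turn, a rotation vector about the world's x, y, z in degrees. In form: [[tx, ty, tz, ax, ay, az], ...]. A call has exactly 5 rows; each row shifts and turns the commanded pose from where the row before left it; what a row does not reach is not made up. A row lasts 1/12 s, in which the tool goes at most 41.7 mm and 7.16 degrees, less where a joint would pass 70% of its speed; a pose out of reach is approached as far as the arm can. A call with a gripper value outside its range is refused whole. "claw" is the closure in counts, from 0 (fully open) to 255 (shut), set as the call begins (left out, the last holds). The fingers move at their own pace and stop on an object; "squeeze" is the grip in N (left out, the last holds). Time passes only in rows, so rows that do not move let the fingers close, or fill a call up. It gives the time, the measured TCP pose, the force and the opening at its end, in the units of the state.
- arm.get_state(): the state, without advancing time (a new reading comes with each control period).
- arm.grab_frame(name): name is "scene" or "top" or "wrist"; returns the picture (480x640x3 uint8, red, green, blue); there is no depth.
- arm.calibration(name): a dict with "intrinsics" (3x3 intrinsics, pixels), "k1" (the pictures are not rectified: a ray, as slopes to the right and down, at radius r is drawn at 1 + k1 r^2 times it, then the intrinsics apply), "T" (4x4, takes a point from camera to world coordinates); the wrist camera has in their place "mount" (4x4, takes a point from camera to tool coordinates, whose origin is the TCP and whose axes are the flange's). Camera axes: x right, y up, looking along -z (the intrinsics and any distortion apply to the point x, -y, -z); pixel columns grow to the right and rows downward; lengths in m; the calibration is good to about 2 mm. A picture is of the moment at which its call begins: read the wrist's pose just before it. calibration takes no time and is no camera call.
- arm.job_done(): hands the job in, once; it reports no verdict.
Trained networks look in the newest picture that a camera, given by its name, has taken for a name from the list of things; names that differ only in an ending like _2 or _b are one class to them, and where a whole thing is asked for, a point or a joint stands for the part that bears it (a point fixed in the world has none). Each returns a list of dicts, best first, with "score" (0 to 1); they miss things now and then, are a little off and sometimes report something else, mostly with a low value. They report only what shows in the picture. A call takes as long as a camera call. They do not tell look-alikes from the thing itself.
- arm.spot_in(thing, camera): "xy" ([column, row] in pixels, amid what is visible of it).
- arm.masks_of(thing, camera): "pixels" (480x640 bool, what is visible of it) and "xy" ([column, row] in pixels, amid what is visible of it).
- arm.spot_point(thing, camera): "xy" ([column, row] in pixels: a listed point, or the origin of a listed thing).
The state is a dict: "t": time; "q": joint angles; "qd": joint speeds; "joint_efforts": joint torques, N m; "eef_pos": TCP position; "ee_rot": TCP orientation; "force": force on the tool from outside, world axes, zero at the start; "moment": the same for the moment, N m; "width": finger opening in m.
Only numpy, scipy, OpenCV 4.12 (cv2) and the standard library are available. Lean on these libraries where they do the work, as an engineer would, in place of code of your own. Each camera call takes 0.05 s, during which the arm holds its last target. There are 200 camera calls.

## Working session

There is one attempt and no reset: what is moved stays moved. The work goes in short steps, Python scripts to look and compute and a tool call to move; the robot and the scene stay as the last step left them, time stands still between calls to the robot, and variables do not carry over. Pictures are saved under pics/ and viewed, about 8 in all and at most 12, crops included, and the job is handed in when it is done.

Besides the shell and the picture viewer there is one more tool, called as name(argument=value, ...) on one line, values as JSON. move_arm: Moves the arm, as the interface text tells. Its arguments: {"type":"object","properties":{"deltas":{"type":"array","items":{"type":"array","items":{"type":"number"}}},"claw":{"type":"number"},"squeeze":{"type":"number"}},"required":["deltas"]}

```bash
ls; mkdir -p pics
cat > h.py <<'E'
import numpy as np, cv2
from station import arm
from scipy.spatial.transform import Rotation as R
def ray(cam,uv):
    c=arm.calibration(cam);K=np.array(c['intrinsics']);k1=c['k1']
    d=np.array([(uv[0]-K[0,2])/K[0,0],(uv[1]-K[1,2])/K[1,1]])
    u=d.copy()
    for _ in range(20): u=d/(1+k1*(u@u))
    if 'T' in c: T=np.array(c['T'])
    else:
        s=arm.get_state();W=np.eye(4);W[:3,3]=s['eef_pos'];W[:3,:3]=R.from_euler('xyz',s['ee_rot']).as_matrix();T=W@np.array(c['mount'])
    v=T[:3,:3]@np.array([u[0],-u[1],-1]);return T[:3,3],v/np.linalg.norm(v)
def onz(cam,uv,z):
    o,v=ray(cam,uv);return o+v*(z-o[2])/v[2]
def proj(cam,p):
    c=arm.calibration(cam);K=np.array(c['intrinsics'])
    if 'T' in c: T=np.array(c['T'])
    else:
        s=arm.get_state();W=np.eye(4);W[:3,3]=s['eef_pos'];W[:3,:3]=R.from_euler('xyz',s['ee_rot']).as_matrix();T=W@np.array(c['mount'])
    q=np.linalg.inv(T)@np.append(p,1);u=np.array([q[0]/-q[2],-q[1]/-q[2]]);u=u*(1+c['k1']*(u@u))
    return K[:2,:2]@u+K[:2,2]
def tri(a,b):
    (o1,v1),(o2,v2)=a,b
    A=np.stack([v1,-v2],1);t=np.linalg.lstsq(A,o2-o1,rcond=None)[0]
    p,q=o1+t[0]*v1,o2+t[1]*v2;return (p+q)/2,np.linalg.norm(p-q)
E
cat > a.py <<'E'
from h import *
np.set_printoptions(precision=4,suppress=True)
print(arm.get_state(),arm.tcp_to_grasp)
for cam in ['scene','top']:
    im=arm.grab_frame(cam);cv2.imwrite(f'pics/{cam}0.png',im[:,:,::-1])
    c=arm.calibration(cam);print(cam,np.array(c['T']),c['k1'],np.array(c['intrinsics'])[0])
hz=dict(cup_mouth=.16,stack_rim=.1,mat=0,cradle=0,cradle_axis=.052,tape=0,timer=0,bottle=0,cup_centre=.1125)
for n,z in hz.items():
    r={}
    for cam in ['scene','top']:
        for d in arm.spot_point(n,cam)[:3]:
            print(n,cam,round(d['score'],2),np.round(d['xy'],1),onz(cam,d['xy'],z)); r.setdefault(cam,ray(cam,d['xy']))
    if len(r)==2: print('   tri',*tri(r['scene'],r['top']))
E
python3 a.py
```

```text
pics
{'t': 0.0, 'q': array([ 1.4141,  0.3594,  0.0111, -0.0004, -1.2241, -0.2881]), 'qd': array([ 0.0002,  0.0007, -0.0001, -0.0027,  0.0023,  0.0006]), 'joint_efforts': array([ -0.0001, -58.272 ,  29.3054,   6.9971,   0.007 ,  -0.0002]), 'eef_pos': array([0.2904, 0.6091, 0.4037]), 'ee_rot': array([ 3.1399, -0.0001, -0.4449]), 'force': array([-0.2793,  0.0739, -0.7893]), 'moment': array([ 0.0021,  0.0298, -0.0351]), 'width': 0.08738073970486024} 0.1593
scene [[ 0.6934  0.3701 -0.6183  0.0382]
 [-0.7204  0.3383 -0.6054 -0.6761]
 [-0.0149  0.8652  0.5012  0.5742]
 [ 0.      0.      0.      1.    ]] -0.0945914130667611 [434.1859   0.     317.3424]
top [[-0.0176  0.9861 -0.1654  0.3651]
 [-0.9998 -0.0156  0.0138 -0.1393]
 [ 0.011   0.1656  0.9861  1.3351]
 [ 0.      0.      0.      1.    ]] -0.024926374247764914 [544.2134   0.     315.7515]
cup_mouth scene 0.92 [360.3 286.8] [ 0.487  -0.3311  0.16  ]
cup_mouth scene 0.86 [221.9 217.1] [0.4813 0.0394 0.16  ]
cup_mouth scene 0.83 [314.9 199.5] [ 0.6761 -0.0459  0.16  ]
cup_mouth top 0.94 [370.6 253.6] [ 0.5452 -0.2755  0.16  ]
cup_mouth to
[... 1134 characters left out ...]
0385 0.    ]
   tri [ 0.3924  0.0383 -0.0061] 0.004230390339625678
bottle scene 0.69 [436.2 338.3] [ 0.6294 -0.4088  0.    ]
bottle scene 0.31 [324.5 358. ] [ 0.4485 -0.2872  0.    ]
bottle top 0.9 [418.9 231.2] [ 0.6246 -0.4173  0.    ]
   tri [ 0.6217 -0.414   0.0089] 0.0034123196163822265
cup_centre scene 0.89 [226.9 236.6] [0.4847 0.0356 0.1125]
cup_centre scene 0.84 [314.8 213.5] [ 0.6926 -0.0284  0.1125]
cup_centre scene 0.83 [363.3 309.9] [ 0.4916 -0.336   0.1125]
cup_centre top 0.95 [366.1 257.4] [ 0.5439 -0.2704  0.1125]
cup_centre top 0.81 [227.6 282.7] [0.4913 0.0435 0.1125]
cup_centre top 0.8 [228.7 165. ] [0.767  0.0435 0.1125]
   tri [ 0.4374 -0.2116  0.2628] 0.1864159345789421
```

```bash
python3 -c "
import cv2
a=cv2.imread('pics/scene0.png');b=cv2.imread('pics/top0.png')
cv2.imwrite('pics/s0c.png',cv2.resize(a[140:440,120:520],(800,600),interpolation=cv2.INTER_CUBIC))
cv2.imwrite('pics/t0c.png',cv2.resize(b[120:390,140:500],(800,600),interpolation=cv2.INTER_CUBIC))"
```

```text
(no output)
```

View pics/s0c.png

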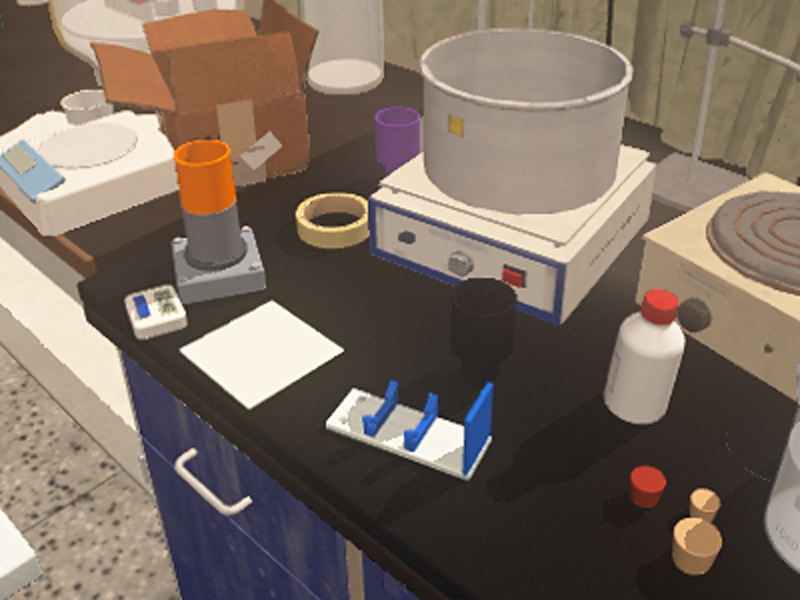

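View pics/t0c.png

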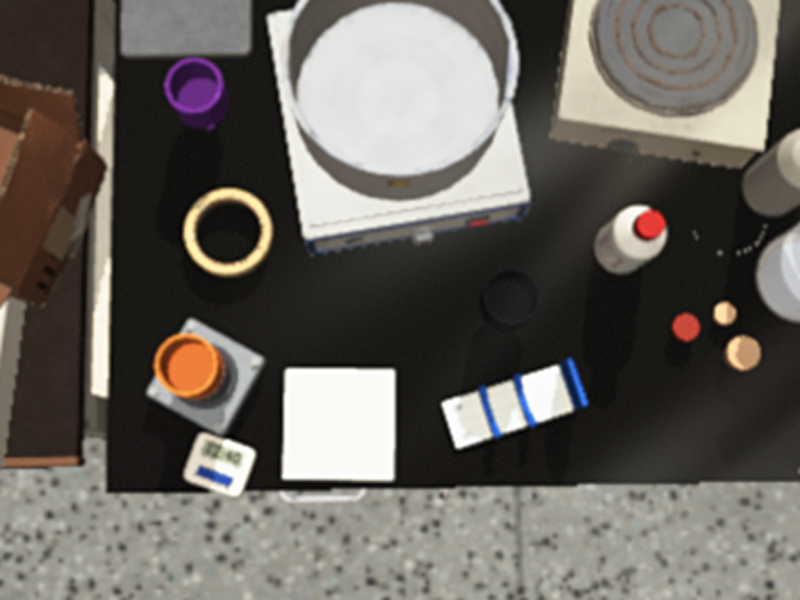

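The orange cup stands on the grey stack at top crop (190,365). The mat is at (340,425). The cradle's plate is at its right end (575,382). The black and purple cups are look-alikes. Next I measure the cradle direction, the box clearance and the cup circle.

```bash
cat > b.py <<'E'
from h import *
np.set_printoptions(precision=4,suppress=True)
b=cv2.imread('pics/top0.png');hsv=cv2.cvtColor(b,cv2.COLOR_BGR2HSV)
def rect(m,roi,z,name):
    k=np.zeros(m.shape,np.uint8);x0,y0,x1,y1=roi;k[y0:y1,x0:x1]=m[y0:y1,x0:x1]
    cs=cv2.findContours(k,0,2)[0];c=max(cs,key=cv2.contourArea)
    P=np.array([onz('top',p[0].astype(float),z)[:2] for p in c],np.float32)
    print(name,cv2.minAreaRect(P),'circ',cv2.minEnclosingCircle(P));return P
org=((hsv[...,0]<18)&(hsv[...,1]>150)&(hsv[...,2]>120)).astype(np.uint8)
rect(org,(190,250,260,310),.16,'cup@.16')
wh=((hsv[...,1]<70)&(hsv[...,2]>150)).astype(np.uint8)
rect(wh,(262,280,325,340),.003,'mat')
bl=((hsv[...,0]>100)&(hsv[...,0]<130)&(hsv[...,1]>120)).astype(np.uint8)
u=cv2.morphologyEx(((wh|bl)).astype(np.uint8),cv2.MORPH_CLOSE,np.ones((5,5)))
rect(u,(335,275,410,330),.008,'cradle')
# blue pieces
k=np.zeros_like(bl);k[275:330,335:410]=bl[275:330,335:410]
n,l,s,c=cv2.connectedComponentsWithStats(k)
for i in range(1,n):
    if s[i,4]>8: print('blue',s[i],onz('top',c[i],.02),onz('top',c[i],.06))
print('box scene bottom corner',onz('scene',[272.5,226],0),'top px',[onz('top',[187,190],z) for z in (.1,.2,.3)],onz('top',[175,255],.1))
for n in ['cradle']:
  for cam in ['top','scene']:
    arm.grab_frame(cam)
    for d in arm.masks_of(n,cam)[:1]:
        print(n,cam,d['score'],d['xy'],d['pixels'].sum())
E
python3 b.py
```

```text
cup@.16 ((0.4849350154399872, 0.04524578899145126), (0.06208427995443344, 0.0574285052716732), 44.87910079956055) circ ((0.4849568009376526, 0.04292900860309601), 0.03405185043811798)
mat ((0.4326154291629791, -0.09752863645553589), (0.12140264362096786, 0.11875689029693604), 89.01341247558594) circ ((0.4313833713531494, -0.09775462001562119), 0.083981953561306)
cradle ((0.45108020305633545, -0.2918097972869873), (0.06258976459503174, 0.15549536049365997), 16.524192810058594) circ ((0.4506981074810028, -0.2916816473007202), 0.08091647177934647)
blue [392 280  13  25 157] [ 0.4711 -0.3558  0.02  ] [ 0.4679 -0.3492  0.06  ]
blue [370 288  12  25  71] [ 0.4522 -0.2992  0.02  ] [ 0.4496 -0.2944  0.06  ]
blue [355 293  11  25  71] [ 0.4414 -0.2611  0.02  ] [ 0.4391 -0.2574  0.06  ]
box scene bottom corner [0.7165 0.163  0.    ] top px [array([0.7117, 0.1424, 0.1   ]), array([0.6837, 0.1196, 0.2   ]), array([0.6556, 0.0968, 0.3   ])] [0.5582 0.1665 0.1   ]
cradle top 0.77 [374.6, 302.8] 1393
cradle scene 0.97 [329.8, 356.3] 2174
```

move_arm(deltas=[[9, -36, 8, 0, 0, -5.2], [9, -36, 8, 0, 0, -5.2], [9, -36, 8, 0, 0, -5.2], [9, -36, 8, 0, 0, -5.2], [9, -36, 8, 0, 0, -5.2]], claw=0, squeeze=20)

```text
t: 1.62
eef_pos: [0.3356, 0.4276, 0.445]
ee_rot: [-3.142, -0.0, -0.903]
force: [0.3, 0.5, 0.3]
width: 0.0874
```

move_arm(deltas=[[9, -36, 0, 0, 0, -5.2], [9, -36, 0, 0, 0, -5.2], [9, -36, 0, 0, 0, -5.2], [9, -36, 0, 0, 0, -5.2], [9, -36, 0, 0, 0, -5.2]])

```text
t: 2.03
eef_pos: [0.3803, 0.2474, 0.445]
ee_rot: [-3.141, 0.001, -1.356]
force: [0.7, -0.6, 0.8]
width: 0.0874
```

move_arm(deltas=[[20, -35, 0, 0, 0, -5.2], [20, -35, 0, 0, 0, -5.2], [20, -35, 0, 0, 0, -5.2], [20, -35, 0, 0, 0, -5.2], [20, -35, 0, 0, 0, -5.2]])

```text
t: 2.45
eef_pos: [0.4808, 0.0723, 0.4453]
ee_rot: [-3.141, 0.001, -1.81]
force: [0.7, 1.4, 0.0]
width: 0.0878
```

```bash
cat > c.py <<'E'
from h import *
np.set_printoptions(precision=4,suppress=True)
s=arm.get_state();print(s['t'],s['eef_pos'],s['ee_rot'],s['q'],s['force'],s['width'])
print(np.array(arm.calibration('wrist')['mount']))
im=arm.grab_frame('wrist');cv2.imwrite('pics/w1.png',im[:,:,::-1])
for n,z in dict(cup_mouth=.16,stack_rim=.1,mat=.0,cradle_axis=.052).items():
    for d in arm.spot_point(n,'wrist')[:3]: print(n,d['score'],d['xy'],onz('wrist',d['xy'],z))
hsv=cv2.cvtColor(im,cv2.COLOR_RGB2HSV)
m=((hsv[...,0]<18)&(hsv[...,1]>150)&(hsv[...,2]>100)).astype(np.uint8)
c=max(cv2.findContours(m,0,2)[0],key=cv2.contourArea)
for z in(.16,.1): print(z,cv2.minEnclosingCircle(np.array([onz('wrist',p[0].astype(float),z)[:2] for p in c],np.float32)))
E
python3 c.py
```

```text
2.45 [0.4808 0.0723 0.4453] [-3.1406  0.001  -1.8103] [ 0.5547  0.0159 -0.3252  0.0001 -1.2282 -0.7943] [0.6807 1.403  0.0136] 0.08783015072610224
[[-0.0005  0.9685  0.2491  0.0668]
 [ 1.      0.0008 -0.0011 -0.0007]
 [-0.0012  0.2491 -0.9685  0.02  ]
 [ 0.      0.      0.      1.    ]]
cup_mouth 0.66 [304.0, 205.1] [0.4855 0.044  0.16  ]
cup_mouth 0.47 [306.0, 194.4] [0.4823 0.037  0.16  ]
stack_rim 0.27 [310.7, 191.1] [0.4805 0.0443 0.1   ]
mat 0.96 [321.5, 35.7] [ 0.4347 -0.0975  0.    ]
0.16 ((0.4832739233970642, 0.0475555919110775), 0.031271953135728836)
0.1 ((0.4873201847076416, 0.05632792413234711), 0.03834192454814911)
```

View pics/w1.png

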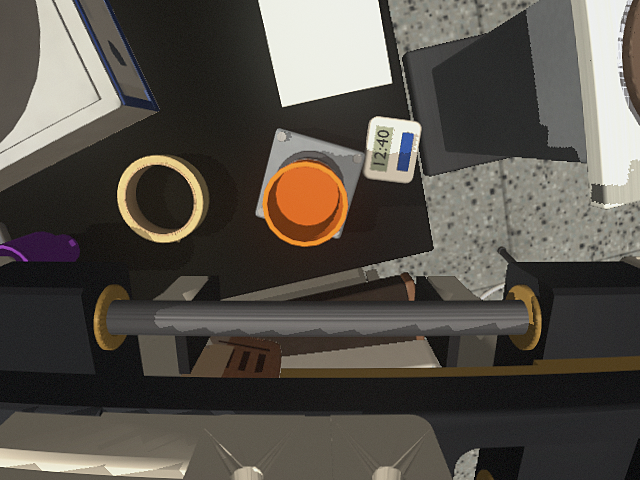

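The wrist view shows the orange cup at (305,205) on the grey block, with the timer to its right at (393,150) and the tape to its left. All the cup estimates agree within about 3 mm, near (0.484, 0.0465). I descend onto it.

move_arm(deltas=[[3, -26, -10, 0, 0, 0], [0, 0, -35, 0, 0, 0], [0, 0, -35, 0, 0, 0], [0, 0, -35, 0, 0, 0], [0, 0, -36, 0, 0, 0]])

```text
t: 3.12
eef_pos: [0.4829, 0.0497, 0.2931]
ee_rot: [-3.14, 0.002, -1.803]
force: [1.1, 1.1, -0.4]
width: 0.088
```

move_arm(deltas=[[0, 0, 0, 0, 0, 0], [0, 0, 0, 0, 0, 0], [0, 0, 0, 0, 0, 0], [0, 0, 0, 0, 0, 0], [0, 0, 0, 0, 0, 0]], claw=60, squeeze=5)

```text
t: 3.53
eef_pos: [0.4841, 0.0489, 0.2958]
ee_rot: [-3.139, 0.002, -1.805]
force: [0.4, 1.0, -0.1]
width: 0.0673
```

move_arm(deltas=[[0, 0, 0, 0, 0, 0], [0, 0, 0, 0, 0, 0], [0, 0, 0, 0, 0, 0], [0, 0, 0, 0, 0, 0], [0, 0, 0, 0, 0, 0]], claw=110, squeeze=5)

```text
t: 3.95
eef_pos: [0.4838, 0.0485, 0.2948]
ee_rot: [-3.14, 0.001, -1.806]
force: [-2.4, 1.7, 6.7]
width: 0.0596
```

move_arm(deltas=[[0, 0, 0, 0, 0, 0], [0, 0, 0, 0, 0, 0], [0, 0, 0, 0, 0, 0], [0, 0, 0, 0, 0, 0], [0, 0, 0, 0, 0, 0]], claw=125, squeeze=22)

```text
t: 4.37
eef_pos: [0.4838, 0.0485, 0.2948]
ee_rot: [-3.14, 0.001, -1.806]
force: [-1.9, 1.7, 7.3]
width: 0.0593
```

move_arm(deltas=[[0, 0, 1, 0, 0, 0], [0, 0, 0.5, 0, 0, 0], [0, 0, 0, 0, 0, 0], [0, 0, 0, 0, 0, 0], [0, 0, 0, 0, 0, 0]])

```text
t: 4.78
eef_pos: [0.4833, 0.0482, 0.295]
ee_rot: [3.141, -0.0, -1.806]
force: [-0.1, 0.8, -1.1]
width: 0.0594
```

move_arm(deltas=[[0, 0, 0.5, 0, 0, 0], [0, 0, 0.5, 0, 0, 0], [0, 0, 0, 0, 0, 0], [0, 0, 0, 0, 0, 0], [0, 0, 0, 0, 0, 0]])

```text
t: 5.2
eef_pos: [0.4834, 0.0483, 0.2961]
ee_rot: [3.142, 0.0, -1.806]
force: [0.1, 0.1, -0.7]
width: 0.0594
```

move_arm(deltas=[[0, 0, 0.5, 0, 0, 0], [0, 0, 0.5, 0, 0, 0], [0, 0, 0, 0, 0, 0], [0, 0, 0, 0, 0, 0], [0, 0, 0, 0, 0, 0]])

```text
t: 5.62
eef_pos: [0.4834, 0.0483, 0.2972]
ee_rot: [-3.142, 0.0, -1.806]
force: [0.1, -0.4, -1.9]
width: 0.0592
```

move_arm(deltas=[[0, 0, 0.5, 0, 0, 0], [0, 0, 0.3, 0, 0, 0], [0, 0, 0, 0, 0, 0], [0, 0, 0, 0, 0, 0], [0, 0, 0, 0, 0, 0]])

```text
t: 6.03
eef_pos: [0.4834, 0.0483, 0.2977]
ee_rot: [3.141, -0.0, -1.806]
force: [1.9, -0.6, -6.4]
width: 0.059
```

move_arm(deltas=[[0, 0, -0.3, 0, 0, 3], [0, 0, 0, 0, 0, 3], [0, 0, 0, 0, 0, 3], [0, 0, 0, 0, 0, 3], [0, 0, 0, 0, 0, 0]])

```text
t: 6.45
eef_pos: [0.4833, 0.0483, 0.2977]
ee_rot: [3.141, -0.0, -1.594]
force: [0.2, 0.3, -3.6]
width: 0.0592
```

move_arm(deltas=[[0, 0, 0.4, 0, 0, 3], [0, 0, 0, 0, 0, 0], [0, 0, 0, 0, 0, 0], [0, 0, 0, 0, 0, 0], [0, 0, 0, 0, 0, 0]])

```text
t: 6.87
eef_pos: [0.4832, 0.0482, 0.2977]
ee_rot: [3.141, -0.0, -1.546]
force: [-0.8, 0.8, -7.8]
width: 0.0594
```

move_arm(deltas=[[0, 0, 0, 0, 0, 3], [0, 0, 0, 0, 0, 3], [0, 0, 0, 0, 0, 0], [0, 0, 0, 0, 0, 0], [0, 0, 0, 0, 0, 0]])

```text
t: 7.28
eef_pos: [0.4832, 0.0482, 0.2977]
ee_rot: [3.141, -0.0, -1.442]
force: [-0.8, -0.3, -9.8]
width: 0.0593
```

move_arm(deltas=[[0, 0, 0, 0, 0, 3], [0, 0, 0, 0, 0, 2], [0, 0, 0, 0, 0, 0], [0, 0, 0, 0, 0, 0], [0, 0, 0, 0, 0, 0]])

```text
t: 7.7
eef_pos: [0.4832, 0.0482, 0.2978]
ee_rot: [3.141, -0.0, -1.354]
force: [-0.1, 0.1, -10.6]
width: 0.0593
```

move_arm(deltas=[[0, 0, -0.1, 0, 0, 3], [0, 0, 0, 0, 0, 3], [0, 0, 0, 0, 0, 0], [0, 0, 0, 0, 0, 0], [0, 0, 0, 0, 0, 0]])

```text
t: 8.12
eef_pos: [0.4833, 0.0482, 0.2978]
ee_rot: [3.141, -0.0, -1.25]
force: [-1.0, -0.0, -10.9]
width: 0.0593
```

move_arm(deltas=[[0, 0, 0, 0, 0, 3], [0, 0, 0, 0, 0, 2], [0, 0, 0, 0, 0, 0], [0, 0, 0, 0, 0, 0], [0, 0, 0, 0, 0, 0]])

```text
t: 8.53
eef_pos: [0.4834, 0.0483, 0.2979]
ee_rot: [3.141, -0.0, -1.162]
force: [-0.3, -0.5, -9.4]
width: 0.0598
```

move_arm(deltas=[[0, 0, 0, 0, 0, 3], [0, 0, 0, 0, 0, 3], [0, 0, 0, 0, 0, 0], [0, 0, 0, 0, 0, 0], [0, 0, 0, 0, 0, 0]])

```text
t: 8.95
eef_pos: [0.4835, 0.0483, 0.2981]
ee_rot: [-3.141, -0.0, -1.058]
force: [0.4, 0.4, -8.4]
width: 0.0591
```

move_arm(deltas=[[0, 0, 0, 0, 0, 3], [0, 0, 0, 0, 0, 2], [0, 0, 0, 0, 0, 0], [0, 0, 0, 0, 0, 0], [0, 0, 0, 0, 0, 0]])

```text
t: 9.37
eef_pos: [0.4839, 0.0485, 0.2987]
ee_rot: [-3.14, -0.001, -0.97]
force: [-0.2, 0.3, -0.8]
width: 0.0592
```

The force dropped and the tool rose at about 0.84 rad of turn, so the lugs should be in the gaps. I test with a small lift.

move_arm(deltas=[[0, 0, 0.5, 0, 0, 0], [0, 0, 0.5, 0, 0, 0], [0, 0, 0, 0, 0, 0], [0, 0, 0, 0, 0, 0], [0, 0, 0, 0, 0, 0]])

```text
t: 9.78
eef_pos: [0.4835, 0.0483, 0.299]
ee_rot: [-3.141, -0.0, -0.969]
force: [0.6, -0.0, -1.3]
width: 0.0596
```

move_arm(deltas=[[0, 0, 0.7, 0, 0, 0.5], [0, 0, 0.7, 0, 0, 0.5], [0, 0, 0.6, 0, 0, 0], [0, 0, 0, 0, 0, 0], [0, 0, 0, 0, 0, 0]])

```text
t: 10.2
eef_pos: [0.4835, 0.0483, 0.301]
ee_rot: [-3.142, -0.0, -0.951]
force: [0.3, 0.3, -1.7]
width: 0.0594
```

move_arm(deltas=[[0, 0, 2, 0, 0, 0], [0, 0, 3, 0, 0, 0], [0, 0, 4, 0, 0, 0], [0, 0, 5, 0, 0, 0], [0, 0, 0, 0, 0, 0]])

```text
t: 10.62
eef_pos: [0.4838, 0.0485, 0.3163]
ee_rot: [-3.14, -0.001, -0.951]
force: [0.5, -0.5, -1.1]
width: 0.0594
```

move_arm(deltas=[[0, 0, 6, 0, 0, 0], [0, 0, 6, 0, 0, 0], [0, 0, 7, 0, 0, 0], [0, 0, 8, 0, 0, 0], [0, 0, 8, 0, 0, 0]])

```text
t: 11.03
eef_pos: [0.4835, 0.0483, 0.351]
ee_rot: [-3.141, -0.0, -0.951]
force: [-0.0, -0.4, 0.1]
width: 0.0594
```

```bash
cat > d.py <<'E'
from h import *
np.set_printoptions(precision=4,suppress=True)
s=arm.get_state();print(s['t'],s['eef_pos'],s['ee_rot'],s['q'],s['force'],s['width'])
im=arm.grab_frame('scene');cv2.imwrite('pics/s2.png',im[120:420,120:520,::-1])
r={}
im=arm.grab_frame('top')
for n in ['mat','cradle_axis']:
  for cam in ['scene','top','wrist']:
    if cam=='wrist' and n=='mat': arm.grab_frame('wrist')
    for d in arm.spot_point(n,cam)[:1]: print(n,cam,d['score'],d['xy'],onz(cam,d['xy'],.052*(n!='mat')))
for cam in ['scene','top']:
    p=np.array(s['eef_pos']);p[2]-=.229
    for d in arm.spot_point('cup_foot',cam)[:3]: print(cam,d['score'],d['xy'],'expected foot',proj(cam,p))
E
python3 d.py
```

```text
11.0333 [0.4835 0.0483 0.351 ] [-3.1412 -0.0001 -0.9509] [ 0.5054  0.09   -0.4721  0.0001 -1.0083  0.1144] [-0.0208 -0.4449  0.0906] 0.059429382797803305
mat scene 0.88 [251.0, 315.1] [ 0.4331 -0.0959  0.    ]
mat top 0.73 [295.8, 309.7] [ 0.4341 -0.1065  0.    ]
mat wrist 0.84 [463.7, 115.3] [ 0.435  -0.0976  0.    ]
cradle_axis scene 0.95 [322.2, 333.9] [ 0.4508 -0.28    0.052 ]
cradle_axis top 0.86 [369.8, 301.5] [ 0.4476 -0.2822  0.052 ]
scene 0.85 [220.0, 231.7] expected foot [222.5067 231.0633]
scene 0.82 [358.2, 325.1] expected foot [222.5067 231.0633]
scene 0.65 [318.7, 228.7] expected foot [222.5067 231.0633]
top 0.69 [230.3, 173.0] expected foot [224.7736 285.8032]
```

View pics/s2.png

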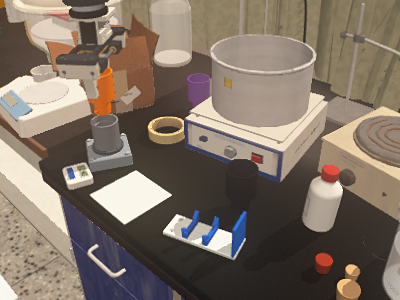

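The scene view shows the orange cup held clear above the grey rim. Next I set it on the mat.

move_arm(deltas=[[-4, -16, 0, 0, 0, 0], [-9, -31, 0, 0, 0, 0], [-11, -36, 0, 0, 0, 0], [-11, -36, 0, 0, 0, 0], [-8, -27, 0, 0, 0, 0]])

```text
t: 12.0
eef_pos: [0.4392, -0.0994, 0.3498]
ee_rot: [3.141, 0.0, -0.951]
force: [0.7, -0.2, -1.4]
width: 0.0594
```

move_arm(deltas=[[0, 0, -10, 0, 0, 0], [0, 0, -30, 0, 0, 0], [0, 0, -30, 0, 0, 0], [0, 0, -26, 0, 0, 0], [0, 0, -10, 0, 0, 0]])

```text
t: 12.42
eef_pos: [0.439, -0.0981, 0.2408]
ee_rot: [3.138, 0.002, -0.952]
force: [-1.1, 0.8, -0.6]
width: 0.0591
```

move_arm(deltas=[[0, 0, -5, 0, 0, 0], [0, 0, -2, 0, 0, 0], [0, 0, -1, 0, 0, 0], [0, 0, 0, 0, 0, 0], [0, 0, 0, 0, 0, 0]])

```text
t: 12.83
eef_pos: [0.4409, -0.0976, 0.2368]
ee_rot: [-3.14, -0.001, -0.951]
force: [-0.5, -0.7, -1.6]
width: 0.0592
```

move_arm(deltas=[[0, 0, -1, 0, 0, 0], [0, 0, -1, 0, 0, 0], [0, 0, -0.7, 0, 0, 0], [0, 0, 0, 0, 0, 0], [0, 0, 0, 0, 0, 0]])

```text
t: 13.25
eef_pos: [0.4404, -0.0977, 0.2333]
ee_rot: [3.142, -0.0, -0.951]
force: [0.5, 0.1, -1.8]
width: 0.0597
```

move_arm(deltas=[[0, 0, -0.6, 0, 0, 0], [0, 0, -0.4, 0, 0, 0], [0, 0, 0, 0, 0, 0], [0, 0, 0, 0, 0, 0], [0, 0, 0, 0, 0, 0]])

```text
t: 13.67
eef_pos: [0.4405, -0.0977, 0.2328]
ee_rot: [-3.141, -0.0, -0.951]
force: [-3.3, 0.5, 6.1]
width: 0.0594
```

move_arm(deltas=[[0, 0, 0, 0, 0, 0], [0, 0, 0, 0, 0, 0], [0, 0, 0, 0, 0, 0], [0, 0, 0, 0, 0, 0], [0, 0, 0, 0, 0, 0]], claw=0)

```text
t: 14.08
eef_pos: [0.4405, -0.0977, 0.2322]
ee_rot: [3.141, 0.0, -0.951]
force: [-0.7, 0.6, -0.5]
width: 0.085
```

move_arm(deltas=[[0, 0, 5, 0, 0, 0], [0, 0, 15, 0, 0, 0], [0, 0, 25, 0, 0, 0], [0, 0, 15, 0, 0, 0], [0, 0, 10, 0, 0, 0]])

```text
t: 14.5
eef_pos: [0.4408, -0.0977, 0.3044]
ee_rot: [-3.14, -0.001, -0.951]
force: [-0.2, 0.1, 1.1]
width: 0.0879
```

move_arm(deltas=[[0, 0, 0, 0, 0, -7.1], [0, 0, 0, 0, 0, -7.1], [0, 0, 0, 0, 0, -7.1], [0, 0, 0, 0, 0, -7.1], [0, 0, 0, 0, 0, -7.1]])

```text
t: 14.92
eef_pos: [0.4404, -0.0977, 0.3027]
ee_rot: [-3.141, 0.0, -1.577]
force: [-0.2, -0.3, -0.0]
width: 0.0875
```

```bash
cat > e.py <<'E'
from h import *
np.set_printoptions(precision=4,suppress=True)
s=arm.get_state();print(s['t'],s['eef_pos'],s['ee_rot'],s['q'],s['force'],s['width'])
im=arm.grab_frame('top')
hsv=cv2.cvtColor(im,cv2.COLOR_RGB2HSV)
for cam in ['top','scene','wrist']:
    im=arm.grab_frame(cam)
    cv2.imwrite(f'pics/e_{cam}.png',im[:,:,::-1])
    for n,z in dict(cup_mouth=.098,cup_foot=.003,cup_centre=.0505,mat=0,cradle_axis=.052).items():
        for d in arm.spot_point(n,cam)[:3]: print(cam,n,round(d['score'],2),np.round(d['xy'],1),onz(cam,d['xy'],z))
E
python3 e.py
```

```text
14.9167 [ 0.4404 -0.0977  0.3027] [-3.1413  0.0001 -1.5767] [ 0.2208  0.085  -0.6064 -0.     -0.879  -0.2267] [-0.1566 -0.2528 -0.0155] 0.08752850419336478
top cup_mouth 0.83 [371.6 250.4] [ 0.5621 -0.2852  0.098 ]
top cup_mouth 0.57 [224.3 155.9] [0.7944 0.0564 0.098 ]
top cup_foot 0.96 [233.2 169.2] [0.7917 0.0484 0.003 ]
top cup_centre 0.69 [232.5 164.7] [0.788  0.0435 0.0505]
top cup_centre 0.67 [366.2 258. ] [ 0.5515 -0.2772  0.0505]
top cup_centre 0.44 [371.6 305.9] [ 0.4373 -0.2863  0.0505]
top mat 0.75 [295.5 310.5] [ 0.4322 -0.1058  0.    ]
top cradle_axis 0.88 [369.  304.8] [ 0.4399 -0.28    0.052 ]
scene cup_mouth 0.76 [318.1 198.1] [0.7835 0.0483 0.098 ]
scene cup_mouth 0.68 [252.8 275.5] [ 0.4423 -0.1047  0.098 ]
scene cup_mouth 0.61 [360.2 287.4] [ 0.5526 -0.2805  0.098 ]
scene cup_foot 0.92 [358.4 328.5] [ 0.5485 -0.2839  0.003 ]
scene cup_foot 0.88 [251.5 312.4] [ 0.4371 -0.0929  0.003 ]
scene cup_foot 0.88 [318.8 227.1] [0.7952 0.0587 0.003 ]
scene cup_centre 0.75 [316.  212.1] [0.7887 0.0621 0.0505]
scene cup_centre 0.65 [361.4 306.2] [ 0.5587 -0.2807  0.0505]
scene mat 0.63 [248.7 314.8] [ 0.4304 -0.0917  0.    ]
scene cradle_axis 0.74 [321.  332.9] [ 0.4513 -0.2766  0.052 ]
scene cradle_axis 0.39 [252.4 295. ] [ 0.438  -0.1021  0.052 ]
wrist cup_mouth 0.87 [315.3 274. ] [ 0.4419 -0.0989  0.098 ]
wrist cup_centre 0.91 [316.3 251.3] [ 0.4414 -0.0974  0.0505]
```

move_arm(deltas=[[0, -26, 0, 5, 0, 0], [0, -26, 0, 6.5, 0, 0], [0, -26, 0, 6.5, 0, 0], [0, -26, 0, 6.5, 0, 0], [0, -26, 0, 6.5, 0, 0]])

```text
t: 16.28
eef_pos: [0.4411, -0.228, 0.3032]
ee_rot: [-3.136, 0.543, -1.566]
force: [1.2, 0.4, -1.1]
width: 0.0877
```

move_arm(deltas=[[0, -25, 0, 6, 0, 0], [0, -25, 0, 6, 0, 0], [0, -24, -20, 6, 0, 0], [0, 0, -35, 6, 0, 0], [0, 0, -36, 0, 0, 0]])

```text
t: 16.7
eef_pos: [0.4399, -0.3035, 0.2092]
ee_rot: [-3.141, 0.963, -1.574]
force: [0.0, -0.6, -1.4]
width: 0.0877
```

Run:
```python
from h import *
np.set_printoptions(precision=4,suppress=True)
s=arm.get_state();print(s['t'],s['eef_pos'],s['ee_rot'],s['q'],s['force'],s['width'])
M=R.from_euler('xyz',s['ee_rot']).as_matrix();print(M)
G=np.array([.4405,-.098,.068]);T=G-M[:,2]*arm.tcp_to_grasp
print('delta mm',(T-s['eef_pos'])*1000,'tilt',np.degrees(np.arccos(-M[2,2])))
```

```text
16.7 [ 0.4399 -0.3035  0.2092] [-3.1408  0.9627 -1.5745] [-0.5963  0.5784 -0.0529 -0.7499 -1.6031  0.8366] [ 0.0287 -0.5696 -1.3976] 0.0877074409192466
[[-0.0021 -1.      0.0038]
 [-0.5713  0.0043  0.8207]
 [-0.8207 -0.0005 -0.5713]]
delta mm [ -0.0231  74.808  -50.1434] tilt 55.15777301924429
```

move_arm(deltas=[[0, 15, -10, 0, 0, 0], [0, 20, -13, 0, 0, 0], [0, 20, -13.5, 0, 0, 0], [0, 13, -9, 0, 0, 0], [0, 7, -4.5, 0, 0, 0]])

```text
t: 17.12
eef_pos: [0.44, -0.2245, 0.1598]
ee_rot: [3.137, 0.958, -1.573]
force: [-0.7, -1.1, 0.5]
width: 0.0881
```

move_arm(deltas=[[0, 0, 0, 0, 0, 0], [0, 0, 0, 0, 0, 0], [0, 0, 0, 0, 0, 0], [0, 0, 0, 0, 0, 0], [0, 0, 0, 0, 0, 0]], claw=60, squeeze=5)

```text
t: 17.53
eef_pos: [0.4406, -0.2266, 0.1618]
ee_rot: [-3.14, 0.955, -1.57]
force: [-0.8, -0.6, -0.2]
width: 0.0677
```

```bash
cat > f.py <<'E'
from h import *
np.set_printoptions(precision=4,suppress=True)
s=arm.get_state();print(s['t'],s['eef_pos'],s['ee_rot'],s['q'],s['force'],s['width'])
M=R.from_euler('xyz',s['ee_rot']).as_matrix()
print('grasp',np.array(s['eef_pos'])+M[:,2]*arm.tcp_to_grasp,'tilt',np.degrees(np.arccos(-M[2,2])))
im=arm.grab_frame('scene');cv2.imwrite('pics/f.png',cv2.resize(im[200:400,180:440,::-1],(780,600),interpolation=cv2.INTER_CUBIC))
E
python3 f.py
```

```text
17.5333 [ 0.4406 -0.2266  0.1618] [-3.1401  0.9554 -1.5697] [-0.4974  0.5907 -0.1751 -0.8082 -1.451   0.8795] [-0.8294 -0.5802 -0.166 ] 0.06773280704635569
grasp [ 0.4407 -0.0966  0.0698] tilt 54.74199525314823
```

View pics/f.png

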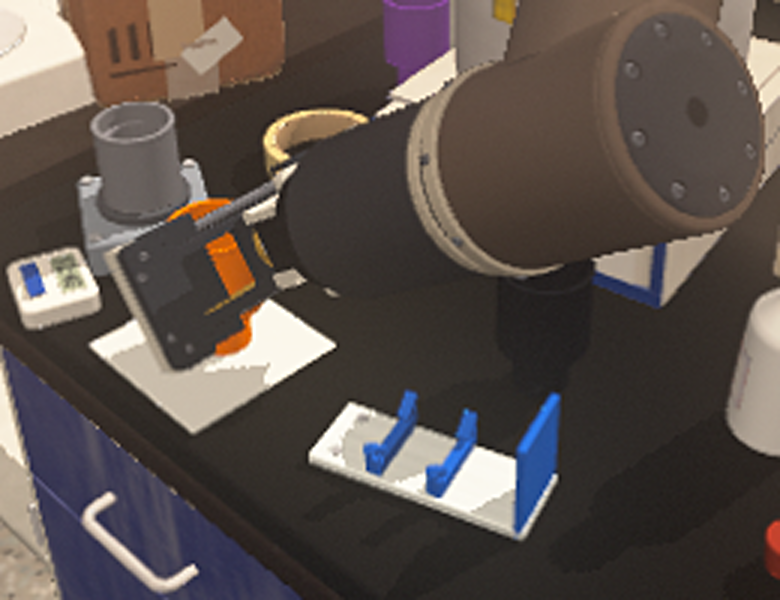

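The jaws straddle the upright cup on the mat, clear of the cradle and the black cup. I correct the pose by 1–2 mm and close.

move_arm(deltas=[[0, -1.4, -1.6, 0, 0, 0], [0, 0, 0, 0, 0, 0], [0, 0, 0, 0, 0, 0], [0, 0, 0, 0, 0, 0], [0, 0, 0, 0, 0, 0]], claw=110)

```text
t: 18.0
eef_pos: [0.4405, -0.2274, 0.1596]
ee_rot: [3.141, 0.956, -1.571]
force: [0.2, 0.0, 0.3]
width: 0.0604
```

move_arm(deltas=[[0, 0, 0, 0, 0, 0], [0, 0, 0, 0, 0, 0], [0, 0, 0, 0, 0, 0], [0, 0, 0, 0, 0, 0], [0, 0, 0, 0, 0, 0]], claw=125, squeeze=25)

```text
t: 18.42
eef_pos: [0.4404, -0.2273, 0.1596]
ee_rot: [3.141, 0.956, -1.571]
force: [-0.6, -0.1, -1.4]
width: 0.0594
```

```bash
sed -i '/im=/d' f.py; python3 f.py
```

```text
18.4167 [ 0.4404 -0.2273  0.1596] [ 3.1408  0.9562 -1.5709] [-0.4984  0.595  -0.1748 -0.8075 -1.4501  0.8821] [-0.5509 -0.1281 -1.3913] 0.059413093890009816
grasp [ 0.4402 -0.0972  0.0677] tilt 54.78896542863077
```

move_arm(deltas=[[0, 0, 5, 0, 0, 0], [0, 0, 20, 0, 0, 0], [0, 0, 30, 0, 0, 0], [0, 0, 35, 0, 0, 0], [0, 0, 35, 0, 0, 0]])

```text
t: 18.83
eef_pos: [0.44, -0.2272, 0.2858]
ee_rot: [3.138, 0.957, -1.573]
force: [0.7, -0.7, -2.3]
width: 0.0598
```

```bash
python3 f.py
cat > g.py <<'E'
from h import *
np.set_printoptions(precision=4,suppress=True)
C={}
for cam,f in (('top','top0'),('scene','scene0')):
    b=cv2.imread(f'pics/{f}.png');h=cv2.cvtColor(b,cv2.COLOR_BGR2HSV)
    bl=((h[...,0]>100)&(h[...,0]<130)&(h[...,1]>120)&(h[...,2]>60)).astype(np.uint8)
    x0,y0,x1,y1=(335,275,415,330) if cam=='top' else (275,325,372,382)
    k=np.zeros_like(bl);k[y0:y1,x0:x1]=bl[y0:y1,x0:x1]
    n,l,s,c=cv2.connectedComponentsWithStats(k)
    C[cam]=sorted([tuple(c[i]) for i in range(1,n) if s[i,4]>25]);print(cam,np.array(C[cam]),s[1:,4])
P=[tri(ray('top',a),ray('scene',b)) for a,b in zip(C['top'],C['scene'])]
for p in P: print(p)
# base outline by projection fit: white base edges in top, z=.008
from scipy.optimize import minimize
def model(p):
    c,s=np.cos(p[2]),np.sin(p[2])
    q=np.array([[-.071,-.026],[.071,-.026],[.071,.026],[-.071,.026]])
    return [np.array([p[0]+c*a-s*b,p[1]+s*a+c*b,z]) for z in (0,.008) for a,b in q]
M={}
for cam,f,roi in (('top','top0',(335,275,415,330)),('scene','scene0',(275,325,372,382))):
    b=cv2.imread(f'pics/{f}.png');h=cv2.cvtColor(b,cv2.COLOR_BGR2HSV)
    w=(((h[...,1]<75)&(h[...,2]>110))|((h[...,0]>100)&(h[...,0]<130)&(h[...,1]>120))).astype(np.uint8)
    k=np.zeros_like(w);x0,y0,x1,y1=roi;k[y0:y1,x0:x1]=w[y0:y1,x0:x1];M[cam]=(k,roi)
def cost(p):
    t=0
    for cam in M:
        pts=np.array([proj(cam,x) for x in model(p)]+
          [proj(cam,np.array([p[0]+np.cos(p[2])*a-np.sin(p[2])*b,p[1]+np.sin(p[2])*a+np.cos(p[2])*b,z])) for a in(.064,.071) for b in (-.026,.026) for z in (.008,.07)])
        I=np.zeros((480,640),np.uint8)
        for idx in (range(8),range(8,16)):
            hull=cv2.convexHull((pts[list(idx)]*16).round().astype(np.int32));cv2.fillConvexPoly(I,hull,1,shift=4)
        t+=np.mean(I.astype(int)!=M[cam][0])*480*640/max(1,M[cam][0].sum())
    return t
p0=np.array([.4485,-.286,np.radians(-73.6)])
best=min((minimize(cost,p0,method='Nelder-Mead',options=dict(initial_simplex=p0+np.vstack([np.zeros(3),np.diag([s*.006,s*.006,s*.06])]))) for s in (1,-1)),key=lambda r:r.fun)
print(cost(p0),best.fun,best.x[:2],np.degrees(best.x[2]),'axis pt',best.x[:2]-.006*np.array([np.cos(best.x[2]),np.sin(best.x[2])]))
E
python3 g.py
```

```text
18.8333 [ 0.44   -0.2272  0.2858] [ 3.138   0.9568 -1.5731] [-0.497   0.409  -0.1103 -0.8019 -1.6245  0.6998] [ 0.6641 -0.7007 -2.327 ] 0.059818145746237436
grasp [ 0.4397 -0.097   0.194 ] tilt 54.82024030041429
top [[359.6515 304.9545]
 [375.3731 300.3582]
 [398.3356 291.9933]] [149  67  66]
scene [[310.4494 344.8258]
 [330.6256 351.4974]
 [358.5192 352.3149]] [178 416 195]
(array([ 0.4412, -0.2605,  0.0202]), np.float64(0.0014830386420740507))
(array([ 0.452 , -0.2991,  0.0216]), np.float64(0.00022040511971409418))
(array([ 0.4682, -0.3506,  0.043 ]), np.float64(0.0038737915159390277))Traceback (most recent call last):
  File "g.py", line 35, in <module>
    best=min((minimize(cost,p0,method='Nelder-Mead',options=dict(initial_simplex=p0+np.vstack([np.zeros(3),np.diag([s*.006,s*.006,s*.06])]))) for s in (1,-1)),key=lambda r:r.fun)
  File "g.py", line 35, in <genexpr>
    best=min((minimize(cost,p0,method='Nelder-Mead',options=dict(initial_simplex=p0+np.vstack([np.zeros(3),np.diag([s*.006,s*.006,s*.06])]))) for s in (1,-1)),key=lambda r:r.fun)
              ~~~~~~~~^^^^^^^^^^^^^^^^^^^^^^^^^^^^^^^^^^^^^^^^^^^^^^^^^^^^^^^^^^^^^^^^^^^^^^^^^^^^^^^^^^^^^^^^^^^^^^^^^^^^^^^^^^^^^^^^^^^^^^^
    res = _minimize_neldermead(fun, x0, args, callback, bounds=bounds,
                               **options)
    fxr = func(xr)
    fx = function(np.copy(x), *(wrapper_args + args))
  File "g.py", line 27, in cost
    pts=np.array([proj(cam,x) for x in model(p)]+
                  ~~~~^^^^^^^
  File "h.py", line 16, in proj
    c=arm.calibration(cam);K=np.array(c['intrinsics'])
ValueError: time passes only in moves, steps and waits
```

```bash
sed -i 's/^from station import arm/from station import arm as _a\nimport functools\nclass A:\n    def __getattr__(s,n): return getattr(_a,n)\n    @functools.lru_cache(None)\n    def calibration(s,n): return _a.calibration(n)\narm=A()/' h.py; python3 g.py | tail -1; python3 f.py
```

```text
0.24325660045485897 0.2151016253387725 [ 0.4493 -0.2849] -72.9708025676466 axis pt [ 0.4475 -0.2792]
18.8333 [ 0.44   -0.2272  0.2858] [ 3.138   0.9568 -1.5731] [-0.497   0.409  -0.1103 -0.8019 -1.6245  0.6998] [ 0.6641 -0.7007 -2.327 ] 0.059818145746237436
grasp [ 0.4397 -0.097   0.194 ] tilt 54.82024030041429
```

move_arm(deltas=[[0, 0, 8, 0, 0, 5.5], [0, 0, 8, 0, 0, 5.5], [0, 0, 8, 0, 0, 5.5], [-1, 2, 0, -4, -1.2, 0], [-1.4, 2.7, 0, -6.2, -1.84, 0]])

```text
t: 19.25
eef_pos: [0.4384, -0.223, 0.308]
ee_rot: [3.14, 0.769, -1.283]
force: [0.2, -0.2, -1.4]
width: 0.0596
```

move_arm(deltas=[[-1.4, 2.7, 0, -6.2, -1.84, 0], [-1.4, 2.7, 0, -6.2, -1.84, 0], [-1.4, 2.7, 0, -6.2, -1.84, 0], [-1.4, 2.7, 0, -6.2, -1.84, 0], [-1.4, 2.7, 0, -6.2, -1.84, 0]])

```text
t: 19.67
eef_pos: [0.4311, -0.209, 0.3095]
ee_rot: [-3.139, 0.201, -1.282]
force: [-1.0, -0.6, -1.3]
width: 0.0596
```

```bash
python3 f.py
```

```text
19.6667 [ 0.4311 -0.209   0.3095] [-3.1391  0.2009 -1.2817] [-0.1307  0.1728 -0.4036 -0.2089 -1.0841  0.5258] [-1.0034 -0.6007 -1.2946] 0.05961749555237036
grasp [ 0.4224 -0.1784  0.1534] tilt 11.513885609755723
```

move_arm(deltas=[[-1.4, 2.7, 0, -6.2, -1.84, 0], [-1.4, 2.7, 0, -6.2, -1.84, 0], [-1.4, 2.7, 0, -6.2, -1.84, 0], [-1.4, 2.7, 0, -6.2, -1.84, 0], [-1.4, 2.7, 0, -6.2, -1.84, 0]])

```text
t: 20.08
eef_pos: [0.4238, -0.1958, 0.3093]
ee_rot: [-3.141, -0.341, -1.283]
force: [-0.7, -2.6, -0.8]
width: 0.0597
```

move_arm(deltas=[[-1, 2, 0, -6.2, -1.84, 0], [-1, 1, 0, -5, -1.5, 0], [0, 0, 0, -2.5, -0.75, 0], [0, 0, 0, 0, 0, 0], [0, 0, 0, 0, 0, 0]])

```text
t: 20.5
eef_pos: [0.4219, -0.1978, 0.3101]
ee_rot: [3.137, -0.547, -1.287]
force: [-0.3, -0.5, -1.7]
width: 0.0593
```

```bash
cat >> f.py <<'E'
# cup axis: rotates with tool; cup z in tool frame from upright grasp
M0=R.from_euler('xyz',[3.1408,.9562,-1.5709]).as_matrix();cz=M@M0.T@np.array([0,0,1])
print('cup z',cz,'az of foot dir',np.degrees(np.arctan2(-cz[1],-cz[0])),'elev of mouth',np.degrees(np.arcsin(cz[2])))
g=np.array(s['eef_pos'])+M[:,2]*arm.tcp_to_grasp
print('delta to axis mm',(np.array([.447,-.2797,.052])-g)*1000)
E
python3 f.py
python3 - <<'E'
from h import *
im=arm.grab_frame('scene');cv2.imwrite('pics/h.png',cv2.resize(im[180:400,200:440,::-1],(640,587),interpolation=cv2.INTER_CUBIC))
E
```

```text
20.5 [ 0.4219 -0.1978  0.3101] [ 3.1374 -0.5472 -1.2874] [ 0.0072  0.0319 -1.0138  1.019  -0.63   -0.6017] [-0.3334 -0.4779 -1.7308] 0.05931747863891188
grasp [ 0.4445 -0.2776  0.1741] tilt 31.35422511878548
cup z [-0.2771  0.9585  0.0673] az of foot dir -73.87660217408549 elev of mouth 3.860207577398322
delta to axis mm [   2.5248   -2.1188 -122.0577]
```

View pics/h.png

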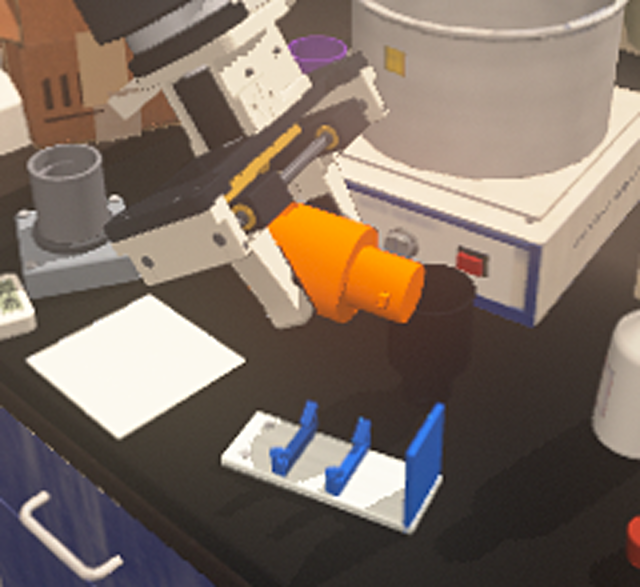

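The image shows the cup nearly horizontal above the cradle, foot towards the plate. q3 is at its limit (-1.01), so the last few degrees were not reached. I fit the arm's kinematics from the recorded states to find a feasible slant.

```bash
cat > kin.py <<'E'
from h import *
from scipy.optimize import least_squares
np.set_printoptions(precision=4,suppress=True)
D=[([.2904,.6091,.4037],[3.1399,-.0001,-.4449],[1.4141,.3594,.0111,-.0004,-1.2241,-.2881]),
([.4808,.0723,.4453],[-3.1406,.001,-1.8103],[.5547,.0159,-.3252,.0001,-1.2282,-.7943]),
([.4835,.0483,.351],[-3.1412,-.0001,-.9509],[.5054,.09,-.4721,.0001,-1.0083,.1144]),
([.4404,-.0977,.3027],[-3.1413,.0001,-1.5767],[.2208,.085,-.6064,0,-.879,-.2267]),
([.4399,-.3035,.2092],[-3.1408,.9627,-1.5745],[-.5963,.5784,-.0529,-.7499,-1.6031,.8366]),
([.4404,-.2273,.1596],[3.1408,.9562,-1.5709],[-.4984,.595,-.1748,-.8075,-1.4501,.8821]),
([.44,-.2272,.2858],[3.138,.9568,-1.5731],[-.497,.409,-.1103,-.8019,-1.6245,.6998]),
([.4219,-.1978,.3101],[3.1374,-.5472,-1.2874],[.0072,.0319,-1.0138,1.019,-.63,-.6017])]
def fk(p,q):
    a1,d1,L2,L3,a3,d6,off,w=p
    f=q[1]-q[2]
    # frame with forearm: x fwd
    r=a1+L2*np.sin(q[1])+L3*np.cos(f)+a3*np.sin(f);z=d1+L2*np.cos(q[1])-L3*np.sin(f)+a3*np.cos(f)
    Z=R.from_euler('z',q[0])
    wc=Z.apply([r,-off,z])
    # forearm roll q4 about forearm axis, bend q5: tool z=forearm axis at q5=0
    Rt=Z*R.from_euler('y',f)*R.from_euler('x',S[0]*q[3])*R.from_euler('y',-q[4])*R.from_euler('x',S[1]*q[5])*R.from_matrix(C)
    return wc+Rt.apply([0,w,d6]),Rt
S=[1,1];C=np.eye(3)
def setup():
    global S,C
    best=None
    for s0 in(1,-1):
        for s1 in(1,-1):
            S=[s0,s1];C=np.eye(3)
            m=[]
            for e,r,q in D: m.append((fk(np.zeros(8),q)[1].inv()*R.from_euler('xyz',r)).as_matrix())
            sp=np.std(m,0).sum()
            if best is None or sp<best[0]: best=(sp,S,R.from_matrix(np.mean(m,0)).as_matrix())
    S,C=best[1],best[2];return best
b=setup()
def res(p): return np.concatenate([fk(p,q)[0]-e for e,r,q in D])
s=least_squares(res,[.1,.3,.6,.4,.05,.1,.19,0]);P=s.x
LO=np.array([-3.07,-1.43,-1.02,-3.03,-3.05,-3.03]);HI=np.array([3.07,2.12,1.25,1.67,0,3.03])
def ik(pos,Rt,q0):
    f=lambda q:np.concatenate([(fk(P,q)[0]-pos)*10,(fk(P,q)[1].inv()*Rt).as_rotvec()])
    r=least_squares(f,np.clip(q0,LO+1e-3,HI-1e-3),bounds=(LO,HI));return r.x,np.linalg.norm(r.fun)
if __name__=='__main__':
    print(b);print(P,np.abs(s.fun).max())
    A=np.radians(-73.6);d=np.array([np.cos(A),np.sin(A),0]);z=np.array([0,0,1.]);n=np.array([-d[1],d[0],0])
    for G in ([.447,-.2797,.052],[.447,-.2797,.14]):
      for th in (35,30,25,20,15,10,0):
       for be in (0,10):
        t,be_=np.radians(th),np.radians(be)
        up=np.cos(be_)*z+np.sin(be_)*n
        a=np.sin(t)*d-np.cos(t)*up
        y=-np.cross(up,d);y=y*np.sign(y@np.array([-1,0,0]));x=np.cross(y,a)
        q,e=ik(np.array(G)-a*.1593,R.from_matrix(np.stack([x,y,a],1)),D[-1][2])
        print(G[2],th,be,round(e,4),q)
E
python3 kin.py
```

```text
(np.float64(0.00025441861124123586), [-1, -1], array([[ 0., -0.,  1.],
       [-1., -0.,  0.],
       [ 0., -1., -0.]]))
[ 0.0589  0.2333  0.3881  0.3183 -0.0078  0.1267  0.1533 -0.1051] 0.09489275592018279
0.052 35 0 0.0 [ 0.0044  0.3953 -0.8621  1.3899 -0.5945 -1.0138]
0.052 35 10 0.0 [ 0.0392  0.3893 -0.7422  1.0475 -0.7508 -0.5996]
0.052 30 0 0.0 [-0.0607  0.3668 -0.8016  1.2001 -0.5288 -0.7524]
0.052 30 10 0.0 [-0.018   0.3736 -0.6796  0.8974 -0.7313 -0.3976]
0.052 25 0 0.0 [-0.1241  0.3547 -0.7371  0.9656 -0.4907 -0.4582]
0.052 25 10 0.0 [-0.0742  0.3708 -0.6142  0.7419 -0.7307 -0.1993]
0.052 20 0 0.0 [-0.1848  0.3565 -0.6696  0.7106 -0.4861 -0.1537]
0.052 20 10 0.0 [-0.1289  0.3789 -0.5466  0.5901 -0.7488 -0.0124]
0.052 15 0 0.0 [-0.2424  0.37   -0.5996  0.4712 -0.5147  0.1264]
0.052 15 10 0.0 [-0.1817  0.3963 -0.4773  0.4493 -0.7839  0.1564]
0.052 10 0 0.0 [-0.2964  0.3933 -0.5278  0.2721 -0.5699  0.3589]
0.052 10 10 0.0 [-0.232   0.4217 -0.4068  0.3239 -0.8333  0.3039]
0.052 0 0 0.0 [-0.3928  0.4623 -0.38   -0.     -0.7285  0.679 ]
0.052 0 10 0.0 [-0.3248  0.4913 -0.2629  0.
[... 222 characters left out ...]
 10 0.0 [-0.018   0.1487 -0.568   0.6851 -0.9703 -0.0795]
0.14 25 0 0.0 [-0.1241  0.114  -0.6232  0.6073 -0.7466 -0.0242]
0.14 25 10 0.0 [-0.0742  0.1668 -0.4982  0.5715 -0.9858  0.0585]
0.14 20 0 0.0 [-0.1848  0.1383 -0.5532  0.4538 -0.7687  0.1594]
0.14 20 10 0.0 [-0.1289  0.1926 -0.4277  0.4626 -1.0138  0.1858]
0.14 15 0 0.0 [-0.2424  0.1705 -0.4824  0.3141 -0.8086  0.3232]
0.14 15 10 0.0 [-0.1817  0.2248 -0.3568  0.3607 -1.0529  0.3009]
0.14 10 0 0.0 [-0.2964  0.2092 -0.411   0.192  -0.863   0.4639]
0.14 10 10 0.0 [-0.232   0.2624 -0.2858  0.2672 -1.1017  0.4027]
0.14 0 0 0.0 [-0.3928  0.3013 -0.2673 -0.     -1.0021  0.679 ]
0.14 0 10 0.0 [-0.3248  0.3506 -0.144   0.1062 -1.2214  0.5673]
```

```bash
python3 - <<'E'
s=open('kin.py').read()
s=s.replace("    Rt=Z*R.from_euler('y',f)*R.from_euler('x',S[0]*q[3])*R.from_euler('y',-q[4])*R","    R5=Z*R.from_euler('y',f)*R.from_euler('x',S[0]*q[3])*R.from_euler('y',-q[4]);Rt=R5*R")
s=s.replace("return wc+Rt.apply([0,w,d6]),Rt","return wc+R5.apply([d6,w,w2]),Rt").replace("off,w=p","off,w,w2=p").replace("zeros(8)","zeros(9)").replace(".19,0])",".19,0,0])")
open('kin.py','w').write(s)
E
python3 kin.py
```

```text
(np.float64(0.00025441861124123586), [-1, -1], array([[ 0., -0.,  1.],
       [-1., -0.,  0.],
       [ 0., -1., -0.]]))
[ 0.0001  0.1988  0.6016  0.4634  0.      0.2     0.0001 -0.1917  0.0001] 6.106312772286016e-05
0.052 35 0 0.2917 [ 0.0165  0.2925 -1.02    0.946  -0.5674 -0.6791]
0.052 35 10 0.1387 [ 0.0267  0.3389 -1.02    1.0909 -0.6614 -0.7517]
0.052 30 0 0.2106 [-0.0371  0.2671 -1.02    0.9572 -0.4927 -0.6127]
0.052 30 10 0.0588 [-0.0285  0.3128 -1.02    1.1222 -0.5922 -0.7103]
0.052 25 0 0.1258 [-0.0918  0.2493 -1.02    0.9772 -0.4223 -0.5631]
0.052 25 10 0.0 [-0.0567  0.2991 -0.9988  1.0707 -0.5397 -0.6236]
0.052 20 0 0.0387 [-0.1485  0.2383 -1.02    1.0076 -0.3551 -0.5297]
0.052 20 10 0.0 [-0.0234  0.3088 -0.9085  0.7949 -0.5539 -0.3845]
0.052 15 0 0.0 [-0.1114  0.2488 -0.9419  0.7327 -0.3648 -0.2888]
0.052 15 10 0.0 [-0.0213  0.3247 -0.8017  0.5524 -0.6027 -0.1523]
0.052 10 0 0.0 [-0.0929  0.2745 -0.79    0.3656 -0.4681  0.0552]
0.052 10 10 0.0 [-0.0468  0.3444 -0.6927  0.3605 -0.6735  0.0498]
0.052 0 0 0.0 [-0.1868  0.3302 -0.5479 -0.     -0.6928  0.4731]
0.052 0 10 0.0 
[... 256 characters left out ...]
 10 0.0 [ 0.0623  0.1644 -0.9376  0.8956 -0.7306 -0.4901]
0.14 25 0 0.0 [-0.0329  0.0875 -0.9753  0.8901 -0.5426 -0.4637]
0.14 25 10 0.0 [ 0.0579  0.1712 -0.8545  0.718  -0.7476 -0.3179]
0.14 20 0 0.0 [-0.0181  0.1011 -0.8737  0.6353 -0.5822 -0.2294]
0.14 20 10 0.0 [ 0.0381  0.1844 -0.764   0.5547 -0.7832 -0.1502]
0.14 15 0 0.0 [-0.0364  0.1216 -0.7629  0.4207 -0.6447 -0.0102]
0.14 15 10 0.0 [ 0.005   0.2031 -0.6704  0.41   -0.834   0.006 ]
0.14 10 0 0.0 [-0.0776  0.1478 -0.6531  0.2479 -0.7226  0.1813]
0.14 10 10 0.0 [-0.0374  0.2267 -0.5775  0.2842 -0.8964  0.1463]
0.14 0 0 0.0 [-0.1868  0.2135 -0.4555 -0.     -0.9018  0.4731]
0.14 0 10 0.0 [-0.1356  0.2856 -0.4025  0.0824 -1.0436  0.3746]
```

```bash
cat > pl.py <<'E'
from kin import *
L=.1663;cam=np.array(arm.calibration('wrist')['mount'])[:3,3]
z=np.array([0,0,1.])
def pts(q):
    a1,d1,L2,L3,a3,d6,off,w,w2=P
    f=q[1]-q[2];Z=R.from_euler('z',q[0]);r=L2*np.sin(q[1])+L3*np.cos(f);F=Z.apply([r,0,d1+L2*np.cos(q[1])-L3*np.sin(f)])
    R5=Z*R.from_euler('y',f)*R.from_euler('x',S[0]*q[3])*R.from_euler('y',-q[4]);return F,F+R5.apply([0,w,0])
def lying(th,be,G):
    A=np.radians(-73.6);d=np.array([np.cos(A),np.sin(A),0]);n=np.array([-d[1],d[0],0]);t,b=np.radians([th,be])
    up=np.cos(b)*z+np.sin(b)*n;a=np.sin(t)*d-np.cos(t)*up;y=-np.cross(up,d);y=y*np.sign(-y[0])
    return np.array(G)-a*L,R.from_matrix(np.stack([np.cross(y,a),y,a],1))
def stand(tilt,psi,G):
    t,p=np.radians([tilt,psi]);h=np.array([np.cos(p),np.sin(p),0]);a=-h*np.sin(t)-z*np.cos(t)
    y=np.cross(z,h);y=y*np.sign(-y[0]);return np.array(G)-a*L,R.from_matrix(np.stack([np.cross(y,a),y,a],1))
def best(pos,Rt,seeds):
    return min((ik(pos,Rt,np.array(s)) for s in seeds),key=lambda r:r[1])
if __name__=='__main__':
    seeds=[D[-1][2],[-.1,.25,-.9,.7,-.4,-.3]]
    for th in (16,18,20,22,25):
        for be in (0,4,8):
            print('lie',th,be,*[(round(e,3),q) for q,e in [best(*lying(th,be,[.447,-.2797,.053]),seeds)]])
    for tilt in (70,):
        for gx,gy in ((.44,-.098),(.44,-.075)):
            for psi in (-110,-100,-90,-80,-70):
                pos,Rt=stand(tilt,psi,[gx,gy,.068]);q,e=best(pos,Rt,[D[5][2],[-.5,.6,-.17,-1.2,-1.5,1.2]])
                F,W=pts(q);print('st',gy,psi,round(e,3),q,'tcp',pos,'F',F,'W',W,'cam',pos+Rt.apply(cam))
E
python3 pl.py
```

```text
lie 16 0 (np.float64(0.0), array([-0.105 ,  0.2307, -0.9545,  0.7674, -0.3758, -0.326 ]))
lie 16 4 (np.float64(0.0), array([-0.0551,  0.2609, -0.8919,  0.6613, -0.4774, -0.2493]))
lie 16 8 (np.float64(0.0), array([-0.0224,  0.2929, -0.8369,  0.5973, -0.5695, -0.1991]))
lie 18 0 (np.float64(0.0), array([-0.144 ,  0.2216, -1.0086,  0.9609, -0.3497, -0.4818]))
lie 18 4 (np.float64(0.0), array([-0.0675,  0.2531, -0.9412,  0.7947, -0.4538, -0.369 ]))
lie 18 8 (np.float64(0.0), array([-0.0227,  0.286 , -0.8816,  0.6978, -0.5477, -0.2961]))
lie 20 0 (np.float64(0.027), array([-0.1372,  0.2218, -1.02  ,  0.9967, -0.3656, -0.5254]))
lie 20 4 (np.float64(0.0), array([-0.09  ,  0.2463, -0.9863,  0.94  , -0.4375, -0.4916]))
lie 20 8 (np.float64(0.0), array([-0.0291,  0.2799, -0.9245,  0.8068, -0.5311, -0.3966]))
lie 22 0 (np.float64(0.063), array([-0.1135,  0.2254, -1.02  ,  0.9822, -0.3924, -0.5365]))
lie 22 4 (np.float64(0.005), array([-0.112 ,  0.2424, -1.02  ,  1.0658, -0.4345, -0.5958]))
lie 22 8 (np.float64(0.0), array([-0.0414,  0.2749, -0.9642,  0.922 , -0.5204, -0.4981]))
lie 25 0 (np.f
[... 1403 characters left out ...]
-0.1943 -0.9959 -1.5654  0.9826] tcp [ 0.4129 -0.2289  0.1249] F [ 0.5436 -0.4057  0.2933] W [ 0.3801 -0.4138  0.1934] cam [ 0.4127 -0.2328  0.055 ]
st -0.075 -90 0.0 [-0.5682  0.7411 -0.1117 -0.9178 -1.6459  0.9811] tcp [ 0.44   -0.2313  0.1249] F [ 0.5993 -0.3826  0.2935] W [ 0.4399 -0.4191  0.1934] cam [ 0.4405 -0.2351  0.055 ]
st -0.075 -80 0.0 [-0.4937  0.7759 -0.0366 -0.8424 -1.7235  0.993 ] tcp [ 0.4671 -0.2289  0.1249] F [ 0.6516 -0.3507  0.2918] W [ 0.4997 -0.4139  0.1934] cam [ 0.4683 -0.2326  0.055 ]
st -0.075 -70 0.0 [-0.4176  0.8093  0.0293 -0.7675 -1.7956  1.0177] tcp [ 0.4934 -0.2218  0.1249] F [ 0.6991 -0.3102  0.288 ] W [ 0.5576 -0.3983  0.1934] cam [ 0.4952 -0.2253  0.055 ]
```

The kinematic fit is now exact to 0.06 mm. A 55°/35° slant split is out of reach at the cradle, but 70° at the mat with 20° at the cradle is feasible. I turn the cup back upright, restand it on the mat, and regrasp it flatter.

move_arm(deltas=[[0, 0, 0, 4, 1.2, 0], [1.3, -1, 0, 6.2, 1.84, 0], [1.3, -1, 0, 6.2, 1.84, 0], [1.3, -1, 0, 6.2, 1.84, 0], [1.3, -1, 0, 6.2, 1.84, 0]])

```text
t: 20.97
eef_pos: [0.4267, -0.2018, 0.3104]
ee_rot: [3.132, -0.085, -1.286]
force: [-2.0, -2.5, -1.1]
width: 0.0597
```

move_arm(deltas=[[1.3, -1, 0, 6.2, 1.84, 0], [1.3, -1, 0, 6.2, 1.84, 0], [1.3, -1, 0, 6.2, 1.84, 0], [1.3, -1, 0, 6.2, 1.84, 0], [1.3, -1, 0, 6.2, 1.84, 0]])

```text
t: 21.38
eef_pos: [0.4346, -0.2077, 0.3115]
ee_rot: [3.132, 0.479, -1.285]
force: [-0.8, -0.1, -2.4]
width: 0.0593
```

move_arm(deltas=[[1.3, -1, 0, 6.2, 1.84, 0], [1.3, -1, 0, 6.2, 1.84, 0], [1, -1, 0, 6.2, 1.84, 0], [0, 0, 0, 1.5, 0.5, 0], [0, 0, 0, 0, 0, 0]])

```text
t: 21.8
eef_pos: [0.4377, -0.2122, 0.3098]
ee_rot: [3.12, 0.839, -1.295]
force: [-0.5, -0.3, -1.0]
width: 0.0595
```

```bash
cat > go.py <<'E'
# usage: target pos+rot -> delta
from pl import *
def delta(pos,Rt):
    s=arm.get_state();Rc=R.from_euler('xyz',s['ee_rot'])
    print('t',s['t'],'q',s['q'],'f',s['force'],'w',s['width'])
    print('dpos mm',(np.array(pos)-s['eef_pos'])*1000,'rotvec deg',np.degrees((Rt*Rc.inv()).as_rotvec()))
E
cat > m1.py <<'E'
from go import *
s=arm.get_state();M0=R.from_euler('xyz',[3.1408,.9562,-1.5709]);Rc=R.from_euler('xyz',s['ee_rot'])
cz=Rc.apply(M0.inv().apply([0,0,1]));print('cup z',cz)
# rotation that makes cup upright only
ax=np.cross(cz,z);ang=np.arcsin(np.linalg.norm(ax));print('upright rotvec deg',np.degrees(ax/np.linalg.norm(ax)*ang))
Rt=R.from_rotvec(ax/np.linalg.norm(ax)*ang)*Rc;a=Rt.apply([0,0,1])
delta(np.array([.44,-.08,.0677])-a*.1593,Rt)
E
python3 m1.py
```

```text
cup z [-0.0205  0.1158  0.9931]
upright rotvec deg [ 6.6496  1.1774 -0.    ]
t 21.8 q [-0.3702  0.3742 -0.1112 -0.6239 -1.6701  0.7841] f [-0.5119 -0.295  -0.9593] w 0.059539741012727736
dpos mm [  39.813     7.5421 -150.2251] rotvec deg [6.6496 1.1774 0.    ]
```

move_arm(deltas=[[10, 2, 0, 3.3, 0.6, 0], [15, 2.5, 0, 3.3, 0.6, 0], [15, 3, -20, 0, 0, 0], [0, 0, -35, 0, 0, 0], [0, 0, -35, 0, 0, 0]])

```text
t: 22.22
eef_pos: [0.4784, -0.2037, 0.2216]
ee_rot: [-3.135, 0.946, -1.27]
force: [0.3, -0.1, -2.4]
width: 0.0596
```

move_arm(deltas=[[0, 0, -30, 0, 0, 0], [0, 0, -15, 0, 0, 0], [0, 0, -7, 0, 0, 0], [0, 0, 0, 0, 0, 0], [0, 0, 0, 0, 0, 0]])

```text
t: 22.63
eef_pos: [0.4778, -0.2046, 0.1705]
ee_rot: [-3.141, 0.951, -1.276]
force: [-0.1, 0.0, -0.5]
width: 0.0591
```

```bash
python3 m1.py
```

```text
cup z [-0.0022  0.0049  1.    ]
upright rotvec deg [ 0.2784  0.1274 -0.    ]
t 22.6333 q [-0.3683  0.6278 -0.0952 -0.6967 -1.562   0.9386] f [-0.0933  0.0208 -0.5218] w 0.0591245771916116
dpos mm [  0.0134   0.0604 -10.9728] rotvec deg [0.2784 0.1274 0.    ]
```

move_arm(deltas=[[0, 0, -5, 0.3, 0.1, 0], [0, 0, -2.5, 0, 0, 0], [0, 0, -1.5, 0, 0, 0], [0, 0, -0.7, 0, 0, 0], [0, 0, 0, 0, 0, 0]])

```text
t: 23.05
eef_pos: [0.4773, -0.2048, 0.1598]
ee_rot: [3.14, 0.958, -1.278]
force: [0.2, 0.1, -1.5]
width: 0.0593
```

move_arm(deltas=[[0, 0, -0.6, 0, 0, 0], [0, 0, -0.5, 0, 0, 0], [0, 0, 0, 0, 0, 0], [0, 0, 0, 0, 0, 0], [0, 0, 0, 0, 0, 0]])

```text
t: 23.47
eef_pos: [0.4773, -0.2047, 0.1592]
ee_rot: [3.14, 0.959, -1.278]
force: [0.3, 0.2, 5.7]
width: 0.0592
```

move_arm(deltas=[[0, 0, 0, 0, 0, 0], [0, 0, 0, 0, 0, 0], [0, 0, 0, 0, 0, 0], [0, 0, 0, 0, 0, 0], [0, 0, 0, 0, 0, 0]], claw=0)

```text
t: 23.88
eef_pos: [0.4772, -0.2046, 0.1584]
ee_rot: [3.139, 0.958, -1.279]
force: [-0.2, -0.2, 0.8]
width: 0.0856
```

move_arm(deltas=[[1.2, -4, 2.8, 0, 0, 0], [3.6, -12, 8.5, 0, 0, 0], [5, -16, 12, 0, 0, 0], [5, -16, 12, 0, 0, 0], [5, -16, 12, 0, 0, 0]])

```text
t: 24.3
eef_pos: [0.4972, -0.2696, 0.2065]
ee_rot: [3.139, 0.958, -1.279]
force: [0.1, -0.2, -0.6]
width: 0.0878
```

```bash
cat > m2.py <<'E'
from go import *
pos,Rt=stand(70,-100,[.44,-.08,.068]);back=-Rt.apply([0,0,1]);print('back',back)
delta(pos+.08*back,Rt)
E
python3 m2.py
python3 - <<'E'
from h import *
np.set_printoptions(precision=4,suppress=True)
for cam in('scene','top'):
    im=arm.grab_frame(cam);cv2.imwrite(f'pics/k_{cam}.png',im[:,:,::-1])
    h=cv2.cvtColor(im,cv2.COLOR_RGB2HSV);m=((h[...,0]<18)&(h[...,1]>170)&(h[...,2]>120)).astype(np.uint8)
    n,l,s,c=cv2.connectedComponentsWithStats(m)
    for i in range(1,n):
        if s[i,4]>60: print(cam,s[i],c[i])
    print('expected axis px', proj(cam,np.array([.44,-.08,.098])),proj(cam,np.array([.44,-.08,.003])))
    for nme,z in (('cup_foot',.003),('cup_mouth',.098)):
        for d in arm.spot_point(nme,cam)[:4]: print(nme,cam,round(d['score'],2),np.round(d['xy']),onz(cam,d['xy'],z))
E
```

```text
back [-0.1632 -0.9254  0.342 ]
t 24.3 q [-0.4422  0.6406  0.0369 -0.6565 -1.6974  0.9074] f [ 0.0584 -0.2285 -0.6157] w 0.08778005873191082
dpos mm [-97.4263 -38.3401 -54.2876] rotvec deg [ 15.2277   0.8196 -26.7065]
scene [113  66  31  44 469] [131.452   90.7719]
scene [113 107  14  22 107] [120.4766 118.3925]
scene [ 73 218  33  35 369] [ 87.6802 238.6829]
scene [229 263  33  51 961] [243.6514 287.5682]
scene [443 285  17  11 131] [450.5878 289.5878]
scene [435 373  18  14 190] [443.7    379.4211]
expected axis px [243.9784 271.07  ] [248.6747 309.0031]
cup_foot scene 0.8 [245. 310.] [ 0.4326 -0.0768  0.003 ]
cup_foot scene 0.77 [359. 328.] [ 0.5503 -0.2833  0.003 ]
cup_foot scene 0.65 [320. 230.] [0.7858 0.0452 0.003 ]
cup_foot scene 0.65 [226. 243.] [0.5692 0.1806 0.003 ]
cup_mouth scene 0.87 [318. 199.] [0.7797 0.0469 0.098 ]
cup_mouth scene 0.77 [361. 288.] [ 0.5531 -0.2829  0.098 ]
cup_mouth scene 0.55 [247. 273.] [ 0.4401 -0.0884  0.098 ]
top [277 293  20  14 146] [287.4384 298.4863]
expected axis px [282.9665 305.0589] [284.8549 307.3974]
cup_foot top 0.71 [232. 168.] [0.795  0.0525 0.003 ]
cup_foot top 0.35 [292. 310.] [ 0.4329 -0.0961  0.003 ]
cup_mouth top 0.7 [228. 156.] [0.7941 0.0488 0.098 ]
cup_mouth top 0.5 [282. 304.] [ 0.4417 -0.0787  0.098 ]
```

move_arm(deltas=[[-19.5, -12, 0, 3.05, 0.16, -5.34], [-19.5, -12, -5, 3.05, 0.16, -5.34], [-19.5, -8, -10, 3.05, 0.16, -5.34], [-19.5, -4, -18, 3.05, 0.16, -5.34], [-19.4, -2.3, -21.3, 3.05, 0.16, -5.34]])

```text
t: 25.02
eef_pos: [0.3993, -0.307, 0.1518]
ee_rot: [-3.135, 1.223, -1.743]
force: [-0.2, -1.4, -1.3]
width: 0.088
```

move_arm(deltas=[[0, 0, 0, 0, 0, 0], [0, 0, 0, 0, 0, 0], [0, 0, 0, 0, 0, 0], [0, 0, 0, 0, 0, 0], [0, 0, 0, 0, 0, 0]])

```text
t: 25.43
eef_pos: [0.4007, -0.3065, 0.1522]
ee_rot: [-3.135, 1.221, -1.737]
force: [0.3, 0.6, 0.8]
width: 0.0876
```

```bash
cat >> m2.py <<'E'
print('to grasp');delta(pos,Rt)
E
python3 m2.py
```

```text
back [-0.1632 -0.9254  0.342 ]
t 25.4333 q [-0.7384  0.7003 -0.0944 -0.924  -1.6788  0.9359] f [0.3062 0.5934 0.7528] w 0.08762983358125763
dpos mm [-0.8978 -1.4468  0.0506] rotvec deg [ 0.0675  0.1226 -0.1224]
to grasp
t 25.4333 q [-0.7384  0.7003 -0.0944 -0.924  -1.6788  0.9359] f [0.3062 0.5934 0.7528] w 0.08762983358125763
dpos mm [ 12.1563  72.5865 -27.311 ] rotvec deg [ 0.0675  0.1226 -0.1224]
```

move_arm(deltas=[[2, 12, -4.5, 0, 0, 0], [3.4, 20, -7.5, 0, 0, 0], [3.4, 20, -7.5, 0, 0, 0], [2, 13, -5, 0, 0, 0], [1.3, 7.6, -2.8, 0, 0, 0]])

```text
t: 25.85
eef_pos: [0.4122, -0.2321, 0.124]
ee_rot: [-3.141, 1.223, -1.742]
force: [0.1, 0.2, 0.7]
width: 0.0878
```

move_arm(deltas=[[0, 0, 0, 0, 0, 0], [0, 0, 0, 0, 0, 0], [0, 0, 0, 0, 0, 0], [0, 0, 0, 0, 0, 0], [0, 0, 0, 0, 0, 0]], claw=60, squeeze=5)

```text
t: 26.27
eef_pos: [0.4117, -0.2351, 0.1244]
ee_rot: [-3.138, 1.222, -1.743]
force: [0.7, 0.6, -0.8]
width: 0.0677
```

```bash
python3 m2.py | tail -2;  python3 - <<'E'
from h import *
im=arm.grab_frame('scene');cv2.imwrite('pics/n.png',cv2.resize(im[200:400,180:440,::-1],(780,600),interpolation=cv2.INTER_CUBIC))
E
```

```text
t 26.2667 q [-0.6499  0.7096 -0.1876 -0.9902 -1.5709  0.9838] f [ 0.7029  0.6329 -0.8064] w 0.06767069852279387
dpos mm [1.1172 1.2093 0.4805] rotvec deg [0.0144 0.0742 0.058 ]
```

View pics/n.png

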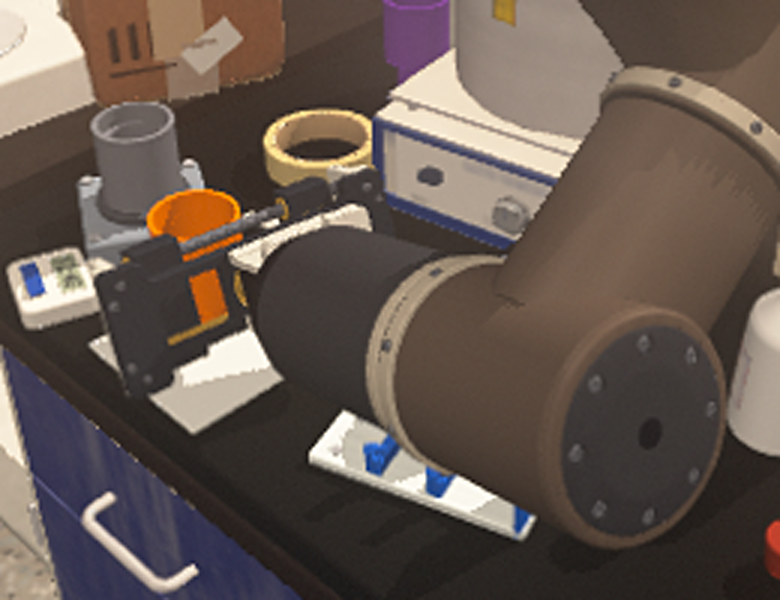

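The jaws straddle the upright cup on the mat at the flatter slant, and the wrist is clear of the cradle plate. I close.

move_arm(deltas=[[1, 1, 0.3, 0, 0, 0], [0, 0, 0, 0, 0, 0], [0, 0, 0, 0, 0, 0], [0, 0, 0, 0, 0, 0], [0, 0, 0, 0, 0, 0]], claw=110)

```text
t: 26.73
eef_pos: [0.4129, -0.2334, 0.1246]
ee_rot: [-3.138, 1.222, -1.743]
force: [0.6, -1.5, 0.5]
width: 0.0594
```

move_arm(deltas=[[0, 0, 0, 0, 0, 0], [0, 0, 0, 0, 0, 0], [0, 0, 0, 0, 0, 0], [0, 0, 0, 0, 0, 0], [0, 0, 0, 0, 0, 0]], claw=125, squeeze=25)

```text
t: 27.15
eef_pos: [0.4129, -0.2334, 0.1246]
ee_rot: [-3.139, 1.222, -1.743]
force: [1.8, -0.9, 1.3]
width: 0.0589
```

```bash
cat > m3.py <<'E'
from go import *
s=arm.get_state();pos,Rt=stand(70,-100,[.44,-.08,.068]);delta(pos,Rt)
print(repr(s['eef_pos']),repr(s['ee_rot']))
E
python3 m3.py
```

```text
t 27.15 q [-0.6468  0.7091 -0.1879 -0.9924 -1.5702  0.9825] f [ 1.8295 -0.8882  1.3363] w 0.05890762652005317
dpos mm [-0.0085 -0.5044  0.2924] rotvec deg [-0.0187  0.0621  0.0259]
array([ 0.4129, -0.2334,  0.1246]) array([-3.1386,  1.2222, -1.743 ])
```

```bash
cat > m4.py <<'E'
from go import *
s=arm.get_state();p0=np.array([.4129,-.2334,.1246+.13]);R0=R.from_euler('xyz',[-3.1386,1.2222,-1.743])
for th,be in ((19,2),(19.5,3),(19,4)):
    p1,R1=lying(th,be,[.447,-.2797,.053]);q,e=best(p1,R1,[D[-1][2],[-.1,.25,-.9,.7,-.4,-.3]]);print(th,be,e,q)
    cz=R1.apply(R0.inv().apply([0,0,1]));print('mouth elev',np.degrees(np.arcsin(cz[2])),'foot az',np.degrees(np.arctan2(-cz[1],-cz[0])))
th,be=19,2
p1,R1=lying(th,be,[.447,-.2797,.053+.09]);rv=(R1*R0.inv()).as_rotvec();print('rotvec',np.degrees(rv),np.degrees(np.linalg.norm(rv)),'p1',p1,'dp',1000*(p1-p0))
q=np.array([-.65,.55,-.15,-.99,-1.7,.9])
for k in np.linspace(0,1,8):
    Rk=R.from_rotvec(rv*k)*R0;pk=p0+(p1-p0)*k;q,e=ik(pk,Rk,q);F,W=pts(q)
    print(round(k,2),round(e,3),q,'grasp',pk+Rk.apply([0,0,L]),'W',W)
E
python3 m4.py
```

```text
19 2 1.7800426909397518e-15 [-0.1163  0.2334 -0.9975  0.9501 -0.3942 -0.4871]
mouth elev 0.9703782812246573 foot az -73.69250296681314
19.5 3 1.3328502608188734e-15 [-0.103   0.2398 -0.9919  0.945  -0.416  -0.4895]
mouth elev 0.46930201831934715 foot az -73.68324722403794
19 4 2.732629453223909e-15 [-0.0776  0.2496 -0.9644  0.8662 -0.4447 -0.4302]
mouth elev 0.9665587930393263 foot az -73.7263154883115
rotvec [-89.7184  -3.3514  22.3511] 92.52133944747153 p1 [ 0.437  -0.2262  0.3001] dp [24.0778  7.1885 45.544 ]
0.0 0.0 [-0.6504  0.4875 -0.1552 -1.0048 -1.7106  0.7697] grasp [ 0.4402 -0.0795  0.1978] W [ 0.38   -0.4183  0.323 ]
0.14 0.0 [-0.5717  0.4162 -0.1751 -0.8725 -1.563   0.7654] grasp [ 0.436  -0.0936  0.1716] W [ 0.3925 -0.3991  0.3688]
0.29 0.0 [-0.4801  0.3476 -0.2132 -0.7304 -1.4057  0.7371] grasp [ 0.4332 -0.115   0.1496] W [ 0.4035 -0.3712  0.4096]
0.43 0.0 [-0.3754  0.2834 -0.2731 -0.5711 -1.2401  0.6764] grasp [ 0.432  -0.1424  0.1332] W [ 0.4125 -0.3359  0.4436]
0.57 0.0 [-0.2593  0.2252 -0.3603 -0.3836 -1.0702  0.5711] grasp [ 0.4327 -0.1744  0.1238] W [ 0.4192 -0.2952  0.4693]
0.71 0.0 [-0.1399  0.175  -0.4811 -0.1505 -0.9043  0.4043] grasp [ 0.4354 -0.2092  0.122 ] W [ 0.4235 -0.251   0.4857]
0.86 0.0 [-0.0381  0.1345 -0.6384  0.1532 -0.7593  0.1606] grasp [ 0.4402 -0.245   0.1284] W [ 0.4253 -0.2058  0.4923]
1.0 0.0 [ 0.0039  0.1059 -0.8136  0.5492 -0.6644 -0.1505] grasp [ 0.447  -0.2797  0.143 ] W [ 0.4247 -0.1619  0.4891]
```

move_arm(deltas=[[0, 0, 10, 0, 0, 0], [0, 0, 25, 0, 0, 0], [0, 0, 35, 0, 0, 0], [0, 0, 35, 0, 0, 0], [0, 0, 35, 0, 0, 0]])

```text
t: 27.57
eef_pos: [0.4121, -0.2331, 0.266]
ee_rot: [3.138, 1.222, -1.748]
force: [1.4, -0.8, -1.1]
width: 0.0594
```

move_arm(deltas=[[1.6, 0.5, 2.4, -5.98, -0.22, 1.49], [1.6, 0.5, 2.4, -5.98, -0.22, 1.49], [1.6, 0.5, 2.4, -5.98, -0.22, 1.49], [1.6, 0.5, 2.4, -5.98, -0.22, 1.49], [1.6, 0.5, 2.4, -5.98, -0.22, 1.49]])

```text
t: 27.98
eef_pos: [0.4205, -0.2311, 0.2775]
ee_rot: [-3.045, 0.697, -1.53]
force: [-0.7, -0.0, -2.2]
width: 0.0591
```

move_arm(deltas=[[1.6, 0.5, 2.4, -5.98, -0.22, 1.49], [1.6, 0.5, 2.4, -5.98, -0.22, 1.49], [1.6, 0.5, 2.4, -5.98, -0.22, 1.49], [1.6, 0.5, 2.4, -5.98, -0.22, 1.49], [1.6, 0.5, 2.4, -5.98, -0.22, 1.49]])

```text
t: 28.4
eef_pos: [0.4288, -0.2281, 0.2896]
ee_rot: [-3.08, 0.177, -1.412]
force: [-1.1, -0.3, -2.2]
width: 0.0595
```

move_arm(deltas=[[1.6, 0.5, 2.4, -5.98, -0.22, 1.49], [1.6, 0.5, 2.4, -5.98, -0.22, 1.49], [1.6, 0.5, 2.4, -5.98, -0.22, 1.49], [1.6, 0.5, 2.4, -5.98, -0.22, 1.49], [1.6, 0.5, 2.4, -5.98, -0.22, 1.49]])

```text
t: 28.82
eef_pos: [0.4364, -0.2248, 0.3009]
ee_rot: [3.106, -0.329, -1.273]
force: [-0.9, -3.3, -0.4]
width: 0.0591
```

move_arm(deltas=[[0, 0, 0, 0, 0, 0], [0, 0, 0, 0, 0, 0], [0, 0, 0, 0, 0, 0], [0, 0, 0, 0, 0, 0], [0, 0, 0, 0, 0, 0]])

```text
t: 29.23
eef_pos: [0.4369, -0.2267, 0.3007]
ee_rot: [3.107, -0.323, -1.279]
force: [-0.1, -0.3, -1.7]
width: 0.0592
```

```bash
cat > m5.py <<'E'
from go import *
import sys
hgt=float(sys.argv[1])
R0=R.from_euler('xyz',[-3.1386,1.2222,-1.743]);s=arm.get_state();Rc=R.from_euler('xyz',s['ee_rot'])
cz=Rc.apply(R0.inv().apply([0,0,1]));print('mouth elev',np.degrees(np.arcsin(cz[2])),'foot az',np.degrees(np.arctan2(-cz[1],-cz[0])),'mid-band',np.array(s['eef_pos'])+Rc.apply([0,0,L]))
delta(*lying(19,2,[.447,-.2797,hgt]))
E
python3 m5.py .143
```

```text
mouth elev 1.45614826814725 foot az -74.01634600034963 mid-band [ 0.4466 -0.2788  0.143 ]
t 29.2333 q [ 0.0037  0.1064 -0.8045  0.5298 -0.6703 -0.1381] f [-0.0832 -0.3024 -1.7084] w 0.05923660147744827
dpos mm [ 0.0797  0.462  -0.5091] rotvec deg [-0.4986 -0.0247  0.3263]
```

move_arm(deltas=[[0, 0.5, -10, -0.5, 0, 0.3], [0, 0, -15, 0, 0, 0], [0, 0, -18, 0, 0, 0], [0, 0, -12, 0, 0, 0], [0, 0, 0, 0, 0, 0]])

```text
t: 29.65
eef_pos: [0.4357, -0.2263, 0.2433]
ee_rot: [3.099, -0.331, -1.271]
force: [-0.9, 0.0, -1.8]
width: 0.0593
```

```bash
python3 m5.py .053
python3 - <<'E'
from h import *
a=arm.grab_frame('scene')[270:400,270:400,::-1];b=arm.grab_frame('top')[250:350,330:430,::-1]
r=lambda x:cv2.resize(x,(400,400),interpolation=cv2.INTER_CUBIC)
cv2.imwrite('pics/p.png',np.hstack([r(a),r(b)]))
E
```

```text
mouth elev 0.9917398247000266 foot az -73.70251677329829 mid-band [ 0.4449 -0.28    0.0862]
t 29.65 q [-0.0432  0.1842 -0.9239  0.7271 -0.5023 -0.3141] f [-0.9143  0.0113 -1.7587] w 0.059315846490855834
dpos mm [  1.289    0.1107 -33.1991] rotvec deg [ 0.0625 -0.2897  0.005 ]
```

View pics/p.png

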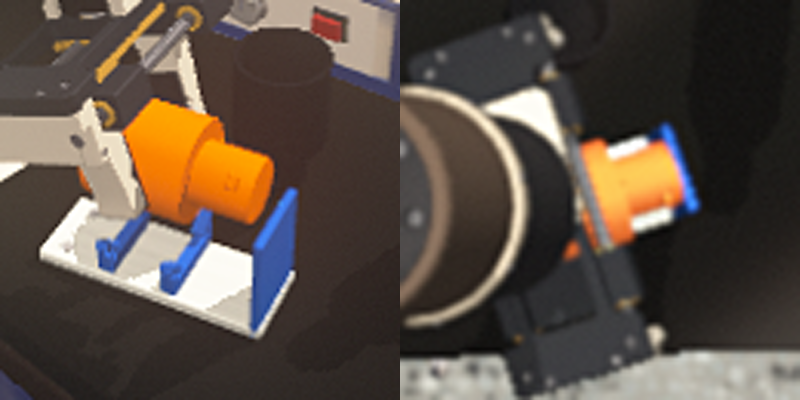

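The cup hangs centred over the V-supports with its foot facing the plate and a gap left. I lower it gently.

move_arm(deltas=[[0.4, 0, -6, 0, -0.3, 0], [0.4, 0, -8, 0, 0, 0], [0.4, 0, -8, 0, 0, 0], [0, 0, -5, 0, 0, 0], [0, 0, 0, 0, 0, 0]])

```text
t: 30.17
eef_pos: [0.4381, -0.2262, 0.2188]
ee_rot: [3.108, -0.335, -1.272]
force: [-0.0, -0.2, -1.4]
width: 0.0591
```

```bash
python3 m5.py .052
```

```text
mouth elev 0.7561123109090895 foot az -73.61255499268825 mid-band [ 0.4489 -0.2801  0.0618]
t 30.1667 q [-0.098   0.2206 -0.9818  0.9013 -0.415  -0.4505] f [-0.0176 -0.2464 -1.3975] w 0.05905756155211639
dpos mm [-1.129  -0.0118 -9.6599] rotvec deg [ 0.1499  0.2502 -0.077 ]
```

move_arm(deltas=[[-1.3, 0, -3, 0.1, 0.2, 0], [0, 0, -2, 0, 0, 0], [0, 0, -1, 0, 0, 0], [0, 0, 0, 0, 0, 0], [0, 0, 0, 0, 0, 0]])

```text
t: 30.58
eef_pos: [0.4366, -0.2258, 0.2127]
ee_rot: [3.105, -0.332, -1.271]
force: [-0.6, 1.5, -1.8]
width: 0.0592
```

move_arm(deltas=[[0, 0, -1, 0, 0, 0], [0, 0, -0.5, 0, 0, 0], [0, 0, 0, 0, 0, 0], [0, 0, 0, 0, 0, 0], [0, 0, 0, 0, 0, 0]])

```text
t: 31.0
eef_pos: [0.4365, -0.2257, 0.211]
ee_rot: [3.105, -0.332, -1.271]
force: [0.1, 0.0, -1.7]
width: 0.0592
```

```bash
python3 m5.py .052
```

```text
mouth elev 0.9377482772345798 foot az -73.57742686454692 mid-band [ 0.4467 -0.2793  0.0538]
t 31.0 q [-0.1144  0.231  -0.998   0.948  -0.3954 -0.4845] f [ 0.0828  0.0317 -1.6643] w 0.059228252086837664
dpos mm [ 0.4896 -0.4732 -1.8136] rotvec deg [ 0.0279  0.0209 -0.1149]
```

move_arm(deltas=[[0.3, -0.3, -0.6, 0, 0, 0], [0, 0, -0.4, 0, 0, 0], [0, 0, 0, 0, 0, 0], [0, 0, 0, 0, 0, 0], [0, 0, 0, 0, 0, 0]])

```text
t: 31.42
eef_pos: [0.4368, -0.226, 0.2099]
ee_rot: [3.105, -0.332, -1.271]
force: [-0.0, 0.3, -1.4]
width: 0.0593
```

move_arm(deltas=[[0, 0, -0.5, 0, 0, 0], [0, 0, 0, 0, 0, 0], [0, 0, 0, 0, 0, 0], [0, 0, 0, 0, 0, 0], [0, 0, 0, 0, 0, 0]])

```text
t: 31.83
eef_pos: [0.4368, -0.226, 0.2094]
ee_rot: [3.105, -0.332, -1.271]
force: [0.0, -0.3, -1.6]
width: 0.0593
```

move_arm(deltas=[[0, 0, -0.5, 0, 0, 0], [0, 0, -0.2, 0, 0, 0], [0, 0, 0, 0, 0, 0], [0, 0, 0, 0, 0, 0], [0, 0, 0, 0, 0, 0]])

```text
t: 32.25
eef_pos: [0.4368, -0.2261, 0.2087]
ee_rot: [3.105, -0.332, -1.271]
force: [0.0, 0.4, -1.0]
width: 0.0593
```

move_arm(deltas=[[0, 0, -0.5, 0, 0, 0], [0, 0, -0.3, 0, 0, 0], [0, 0, 0, 0, 0, 0], [0, 0, 0, 0, 0, 0], [0, 0, 0, 0, 0, 0]])

```text
t: 32.67
eef_pos: [0.4367, -0.2261, 0.2082]
ee_rot: [3.105, -0.332, -1.271]
force: [-3.2, 0.9, 5.4]
width: 0.0593
```

move_arm(deltas=[[-0.5, -0.1, 0, 0, 0, 0], [0, 0, 0, 0, 0, 0], [0, 0, 0, 0, 0, 0], [0, 0, 0, 0, 0, 0], [0, 0, 0, 0, 0, 0]], squeeze=5)

```text
t: 33.08
eef_pos: [0.4364, -0.2261, 0.208]
ee_rot: [3.105, -0.332, -1.271]
force: [-0.4, 0.4, 2.4]
width: 0.0597
```

move_arm(deltas=[[0, 0, 0, 0, 0, 0], [0, 0, 0, 0, 0, 0], [0, 0, 0, 0, 0, 0], [0, 0, 0, 0, 0, 0], [0, 0, 0, 0, 0, 0]], claw=48)

```text
t: 33.5
eef_pos: [0.4363, -0.2261, 0.2079]
ee_rot: [3.105, -0.332, -1.27]
force: [-0.3, 0.3, -0.2]
width: 0.071
```

```bash
python3 m5.py .052
python3 - <<'E'
from h import *
a=arm.grab_frame('scene')[270:400,270:400,::-1];b=arm.grab_frame('wrist')[:,:,::-1]
cv2.imwrite('pics/r.png',np.hstack([cv2.resize(a,(400,400),interpolation=cv2.INTER_CUBIC),cv2.resize(b,(400,400))]))
E
```

```text
mouth elev 0.9432320215887093 foot az -73.5718939634544 mid-band [ 0.4465 -0.2796  0.0508]
t 33.5 q [-0.1253  0.2354 -1.0051  0.9759 -0.3859 -0.5035] f [-0.2907  0.3063 -0.1577] w 0.07103345427938249
dpos mm [ 0.6838 -0.1128  1.2735] rotvec deg [ 0.0245  0.0129 -0.1205]
```

View pics/r.png

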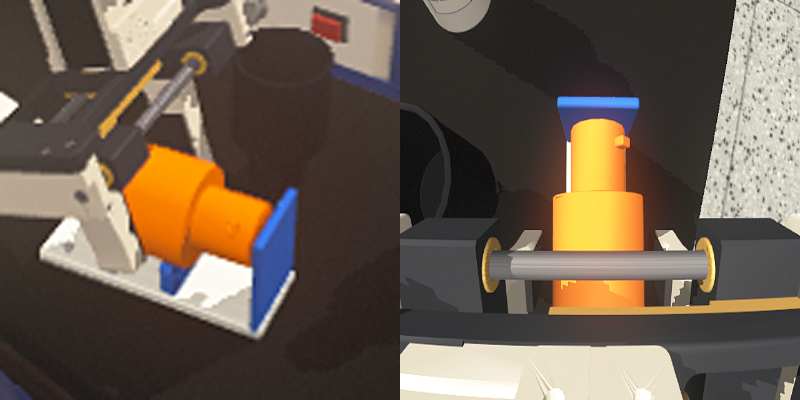

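The cup lies in the V with its foot at the plate, and both fingers stand clear of it. I withdraw straight up.

move_arm(deltas=[[0, 0, 5, 0, 0, 0], [0, 0, 12, 0, 0, 0], [0, 0, 20, 0, 0, 0], [0, 0, 25, 0, 0, 0], [0, 0, 30, 0, 0, 0]])

```text
t: 34.02
eef_pos: [0.4355, -0.2257, 0.2996]
ee_rot: [3.102, -0.329, -1.269]
force: [0.7, -1.1, 1.0]
width: 0.0711
```

move_arm(deltas=[[0, 10, 30, 0, 0, 0], [0, 20, 30, 0, 0, 0], [0, 25, 20, 0, 0, 0], [0, 25, 0, 0, 0, 0], [0, 0, 0, 0, 0, 0]])

```text
t: 34.43
eef_pos: [0.4368, -0.1437, 0.3818]
ee_rot: [3.11, -0.332, -1.27]
force: [0.2, -0.4, -1.4]
width: 0.071
```

Run:
```python
from h import *
np.set_printoptions(precision=4,suppress=True)
s=arm.get_state();print(s['t'],s['eef_pos'],s['q'],s['force'],s['width'])
a0=arm.grab_frame('scene');r={}
arm.grab_frame('top')
for n in ('cup_mouth','cup_foot','cup_centre','cradle_axis','tape','timer','bottle'):
    for cam in ('scene','top'):
        d=arm.spot_point(n,cam)[:4]
        print(n,cam,[(round(x['score'],2),list(np.round(x['xy'],1))) for x in d])
A=np.radians(-73.6);d=np.array([np.cos(A),np.sin(A),0]);C=np.array([.447,-.2797,.052])
for cam in('scene','top'): print(cam,'expect mouth',proj(cam,C-d*.03),'foot',proj(cam,C+d*.065),'centre',proj(cam,C+d*.0175))
a=a0[200:420,200:460,::-1]
cv2.imwrite('pics/z.png',cv2.resize(a,(709,600),interpolation=cv2.INTER_CUBIC))
```

```text
34.4333 [ 0.4368 -0.1437  0.3818] [ 0.2339 -0.0276 -0.7029  0.4148 -0.9486 -0.1914] [ 0.2387 -0.4055 -1.3779] 0.07098057908910915
cup_mouth scene [(0.93, [np.float64(359.2), np.float64(284.9)]), (0.86, [np.float64(308.3), np.float64(333.4)]), (0.66, [np.float64(315.5), np.float64(196.8)])]
cup_mouth top [(0.78, [np.float64(357.9), np.float64(304.3)]), (0.71, [np.float64(370.2), np.float64(246.6)])]
cup_foot scene [(0.85, [np.float64(349.9), np.float64(345.4)]), (0.74, [np.float64(359.6), np.float64(324.5)])]
cup_foot top [(0.86, [np.float64(392.7), np.float64(297.6)]), (0.84, [np.float64(232.9), np.float64(169.0)]), (0.24, [np.float64(361.6), np.float64(306.8)])]
cup_centre scene [(0.9, [np.float64(331.7), np.float64(339.1)]), (0.6, [np.float64(318.2), np.float64(215.6)]), (0.5, [np.float64(228.8), np.float64(276.5)])]
cup_centre top [(0.91, [np.float64(377.1), np.float64(299.7)]), (0.77, [np.float64(366.8), np.float64(256.8)]), (0.58, [np.float64(228.8), np.float64(160.6)])]
cradle_axis scene []
cradle_axis top [(0.63, [np.float64(369.7), np.float64(303.7)]), (0.61, [np.float64(391.7), np.float64(291.9)])]
tape scene [(0.87, [np.float64(285.4), np.float64(258.0)]), (0.48, [np.float64(225.9), np.float64(237.2)])]
tape top [(0.74, [np.float64(244.3), np.float64(222.9)])]
timer scene [(0.96, [np.float64(200.0), np.float64(298.2)])]
timer top []
bottle scene [(0.91, [np.float64(435.8), np.float64(341.1)])]
bottle top [(0.59, [np.float64(417.9), np.float64(229.9)])]
scene expect mouth [305.5284 329.7352] foot [354.8466 346.6716] centre [329.5844 338.0292]
top expect mouth [356.6581 305.6178] foot [394.8344 293.5445] centre [375.7933 299.5687]
```

View pics/z.png

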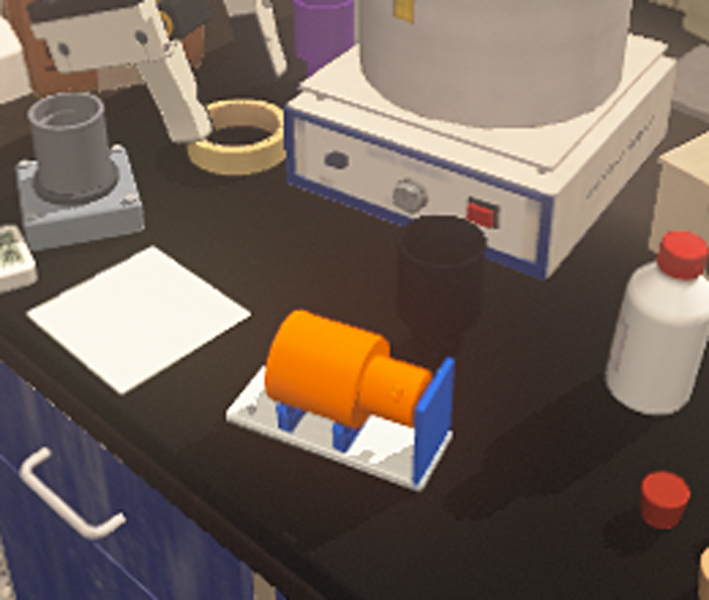

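The cup lies level in the cradle with its foot at the plate and nothing is touching it. The tape, timer and bottle have not moved. I hand in the job.

```bash
python3 -c "
from station import arm
print(arm.get_state()['qd']);print(arm.job_done())"
```

```text
[ 1.77246293e-03 -8.95571211e-04  6.81730108e-05 -2.26981166e-04
 -6.78033081e-04  4.89084489e-04]
the job is handed in; nothing more can be done
None
```

The orange cup now lies on its side in the blue V-cradle with its foot towards the tall plate, released. I handed the job in at about 35 s of the 67 s allowed.

- **Freeing:** I turned the cup about 0.85 rad anticlockwise with a pull of at most about 11 N, and it lifted straight out.
- **Standing it on the mat:** I stood it on the mat and let go.
- **Laying it in the cradle:** My first slanted grasp (55°) ran the third joint to its limit just short of level. I stood the cup back on the mat, took it again at 70°, and then laid it down.

**Last checks:**
- The final picture shows the cup resting on both supports, with the gripper clear of everything.
- The detected mouth, foot and centre points of the cup agree with the intended pose to about 5 pixels.
- The tape and bottle were found within about 5 pixels of where they started. The timer matched in the scene view only, as the top view did not report it at the end. The cradle axis was not found in the scene view, where the cup covers it.

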